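# Load and connect the resin curing chamber

### The job

Get the resin curing chamber ready: seat the carrier on the two alignment pegs inside the chamber, then stand every grey puck mould on the table upright on the carrier, and lower the hinged lid gently until it is fully shut. Then pull the spring sleeve of the air coupler on the chamber's front fully back towards the chamber, keep it there about half a second, and let go so that it snaps forward.

Things in the scene. Friction and masses are not known exactly. Their poses are not given: they have to be found in the camera images.
- chamber: Fixed open-topped aluminium chamber, 170 (x) x 240 (y) mm. Origin: centre of its underside; x points to the hinge, away from the robot, y left, z up; yawed a little. Walls 10 mm thick, their top 62 mm and the inner floor 10 mm above the table. Inside at the back a grey ledge, 40 mm deep in x, 40 mm above the table. The air coupler stands out of its front (-x) wall, right of the middle.
- seat (a point): Point on the chamber's inner floor midway between two steel pegs, 10 mm in diameter, 12 mm high, with tapered tips, which stand 88 mm from it along the chamber's +y and -y. The carrier's origin must come here, its long side along the chamber's y (either way round).
- lid_hinge (a point): Middle of the lid's hinge line, on top of the rear wall, 62 mm above the table; the hinge line runs along the chamber's y.
- lid_edge (a point): Middle of the lid's front edge on its outer face; moves with the lid. The lid is a plate 170 (from the hinge) x 240 x 10 mm, outer face 11 mm off the hinge line. A dark tab, 50 mm wide, 10 mm thick, stands out 28 mm beyond this edge in the lid's plane. A gauge, 38 mm across, 10 mm high, is on the outer face 45 mm from the hinge at y = +70 mm.
- lid (a joint): Lid angle in rad: 0 shut, 1.57 upright; starts open, about upright (1.5 to 1.62). Stiff hinge: it stays where it is left and takes about 2 to 6 N near the front edge to move; 0.3 kg. Push or draw it over and down.
- sleeve_mid (a point): Middle of the spring sleeve on its axis, 46 mm above the table; moves with it. A knurled steel cylinder, 30 mm in diameter, 40 mm long along the chamber's x; its front (-x) 5 mm is a flange 36 mm in diameter. Behind it 35 mm of thinner barrel (25 mm at most) up to the chamber wall; in front a 13 mm copper pipe that bends down to the table 47 mm from this point.
- sleeve (a joint): Sleeve travel in m: 0 forward (home), 0.014 pulled fully back, against its stop, which is towards the chamber's wall (+x of the chamber, away from the robot). A spring drives it forward with 5.4 N at 0 and 11.7 N at 0.014; it snaps home when released.
- carrier: Loose steel plate, 100 (x) x 200 (y) x 6 mm, 0.3 kg, with two 13 mm holes at x = 0, y = -88 and +88 mm for the pegs. A black grip, 50 (x) x 14 (y) mm, stands in its middle, top 46 mm above the underside; grasp it across the 14 mm. Four dark spots at x = +-24.5, y = +-56 mm have room for one mould each. Origin: centre of underside; z up.
- mould0: Grey silicone puck mould, an upright cylinder 42 mm in diameter and 30 mm high with an amber resin disc in its top, 60 g. Origin: centre of its underside; z up when upright. Two to four of the four moulds are present; absent ones give no pose.
- mould1: Grey silicone puck mould, an upright cylinder 42 mm in diameter and 30 mm high with an amber resin disc in its top, 60 g. Origin: centre of its underside; z up when upright. Two to four of the four moulds are present; absent ones give no pose.
- mould2: Grey silicone puck mould, an upright cylinder 42 mm in diameter and 30 mm high with an amber resin disc in its top, 60 g. Origin: centre of its underside; z up when upright. Two to four of the four moulds are present; absent ones give no pose.
- mould3: Grey silicone puck mould, an upright cylinder 42 mm in diameter and 30 mm high with an amber resin disc in its top, 60 g. Origin: centre of its underside; z up when upright. Two to four of the four moulds are present; absent ones give no pose.
- tumbler: Bystander: tall white beaker, 104 mm across, 131 mm high, fixed to the table between the chamber and the moulds, with a black straw that leans out to about 190 mm. Origin: centre of its underside. Go round it.
- glass_dish: Bystander: octagonal glass dish, 67 mm wide and 18 mm high, loose, behind the carrier. Origin: centre of its underside. Leave it alone.
- spool_blue: Bystander: spool of blue thread standing upright, 51 mm in diameter, 60 mm high, loose, behind the moulds. Origin: centre of its underside. Leave it alone.
Things that resemble listed ones, but are neither listed nor needed, are in the scene too. Leave any turquoise look-alike of the mould2 alone. Leave any red look-alike of the mould0 alone.

How it is judged:
By the outcome, as a careful person would: the job done as asked, in the order asked, and still so for the second after the job is handed in, with the robot touching nothing.
Of mould0, mould1, mould2, mould3 only 2 to 4 are there at a start; the rules pass over those that are not, and their reading is None.
At some moment in a run one of mould0, mould1, mould2, mould3 may be knocked a few centimetres aside while the robot is not near it.
Once in a run the grip may slacken for a moment while it holds something.
It also fails if it takes over 210 s, if anything falls off the work surface, if the arm or the gripper's body presses on something with over 40 N, if the wrist force passes 120 N, or if a joint passes its speed limit or range.

### The arm

A 7-joint arm with a two-finger parallel gripper is mounted at the origin on a cart in front of the work surface, level with it; the furniture and walls round the work are solid. World frame = base frame: x ahead of the robot, y to its left, z up, the work surface at z = 0. Lengths are in m, angles in degrees, forces in N, time in s.
With the tool pointing down it reaches from about 0.425 to 0.875 m from the base axis. Payload 4.7 kg.
Tool frame: the origin (TCP) lies at the centre of the arm's flange, where the gripper is bolted on; the fingertips stand 182 mm ahead of it and the grasp point (between the pads) lies 164 mm ahead of it; z points along the fingers, x is the direction in which the jaws open and shut, and the axes are right-handed (so a half turn about z gives the same grasp; the last joint's range is limited). The gripper opens to 87 mm and grips with 3 to 60 N. Pads are 19 mm wide; open, the fingers measure 117 mm over their backs; the gripper's body (75 mm by 190 mm) begins 51 mm behind the grasp point.
Start: joints at [-75.682, 18.392, -4.016, 83.108, 1.295, 78.541, -3.26], TCP at [0.152, 0.632, 0.405] pointing down, gripper open.
Joint ranges: [-163.93, 163.93], [-17.29, 119.83], [-79.2, 71.16], [3.27, 140.29], [-89.18, 269.18], [5.43, 117.66], [-154.24, 154.24]. Speed limits (degrees/s): [147.25, 147.25, 180, 180, 180, 180, 180].

### API

Orientations are given as [roll, pitch, yaw] about the fixed x, y, z axes, in that order (R = Rz(yaw) Ry(pitch) Rx(roll)).
In Python, from cell import env gives the robot as it stands. The module is installed in compiled form; this text tells all that it offers.
- The arm moves only by the tool carry_out, never from a script. Its argument "increments" is a list of rows, each a list of 5 numbers: the shift along the world's x, y, z in m, then the turn about the world's z in degrees, then the gripper's target within -1 to 1 (shut at 1, half-way at 0, fully open at -1). In form: [[dx, dy, dz, spin, jaw], ...]. A call has 1 to 20 rows; each row is the pose to reach, as a shift and turn from the pose commanded when the call began; what a row does not reach only later rows make up. A row lasts 1/10 s, in which the tool goes at most 50 mm and 8.59 degrees, less where a joint would pass 70% of its speed; a pose out of reach is approached as far as the arm can. A call with a gripper value outside its range is refused whole. The fingers move at their own pace and stop on an object; "grip_force" is the grip in N (left out, the last holds). Time passes only in rows, so rows that repeat a pose let the fingers close. It gives the time, the measured TCP pose, the force and the opening at its end, in the units of the state.
- env.get_obs(): the state, without advancing time (a new reading comes with each control period).
- env.read_camera(name): name is "side" or "top" or "wrist"; returns (picture, depth): 384x512x3 uint8, red, green, blue; 384x512 float32, m along the optical axis (not along the pixel's ray), 0 where there is no reading.
- env.get_calibration(name): a dict with "K" (3x3 intrinsics, pixels), "camera_from_world" (4x4, takes a point from world to camera coordinates); the wrist camera has in their place "T_tool_cam" (4x4, takes a point from camera to tool coordinates, whose origin is the TCP and whose axes are the tool frame's). Camera axes: x right, y down, z forward; pixel columns grow to the right and rows downward; lengths in m; the calibration is good to about 2 mm. The wrist camera is an equidistant fisheye: a pixel r from the principal point sees the ray r / f radians off the axis. A picture is of the moment at which its call begins: read the wrist's pose just before it. get_calibration takes no time and is no camera call.
- env.sign_off(): hands the job in, once; it reports no verdict.
The state is a dict: "time_s": time; "qpos": joint angles; "joint_velocities": joint speeds; "effort": joint torques, N m; "tool_pos": TCP position; "tool_rot": TCP orientation; "force": force on the tool from outside, world axes, zero at the start; "wrist_torque": the same for the moment, N m; "grip_width": finger opening in m.
Only numpy, scipy, OpenCV 4.12 (cv2) and the standard library are available. Lean on these libraries where they do the work, as an engineer would, in place of code of your own. Each camera call takes 0.05 s, during which the arm holds its last target.

## Working session

There is one attempt and no reset: what is moved stays moved. The work goes in short steps, Python scripts to look and compute and a tool call to move; the robot and the scene stay as the last step left them, time stands still between calls to the robot, and variables do not carry over. Pictures are saved under pics/ and viewed, and the job is handed in when it is done.

Besides the shell and the picture viewer there is one more tool, called after ">>>" by a JSON object that holds its "method" and its "body", one argument or row to a line. carry_out: Moves the arm, as the interface text tells. Its arguments: {"type":"object","properties":{"increments":{"type":"array"},"grip_force":{"type":"number"}},"required":["increments"]}

```bash
mkdir -p pics; ls
cat > h.py <<'E'
import numpy as np, cv2
from cell import env
def snap(name,out):
    p,d=env.read_camera(name)
    cv2.imwrite('pics/'+out+'.png',cv2.cvtColor(p,cv2.COLOR_RGB2BGR)); np.save('pics/'+out+'.npy',d)
    return p,d
E
python3 - <<'E'
from h import *
o=env.get_obs(); print({k:np.round(v,4) for k,v in o.items()})
for n in ['side','top','wrist']:
    p,d=snap(n,n+'0'); c=env.get_calibration(n); print(n,{k:np.round(v,4).tolist() for k,v in c.items() if not isinstance(v,str)})
E
```

```text
pics
{'time_s': np.float64(0.0), 'qpos': array([-75.6803,  18.4396,  -4.0158,  83.1755,   1.297 ,  78.5398,
        -3.2592]), 'joint_velocities': array([-0.0095,  0.0129,  0.1287,  0.014 ,  0.0752, -0.0225, -0.0259]), 'effort': array([-7.00000e-04, -4.91285e+01, -4.04100e-01, -3.12528e+01,
       -6.38000e-02,  4.37000e-02,  2.00000e-04]), 'tool_pos': array([0.1519, 0.6318, 0.4037]), 'tool_rot': array([1.799924e+02, 1.095000e-01, 7.649160e+01]), 'force': array([ 0.3914, -0.0157, -0.1718]), 'wrist_torque': array([ 0.037 , -0.0318, -0.0381]), 'grip_width': np.float64(0.087)}
side {'K': [[415.4216, 0.0, 259.051], [0.0, 415.4216, 182.0903], [0.0, 0.0, 1.0]], 'camera_from_world': [[0.8225, -0.5685, 0.0168, -0.4628], [-0.1892, -0.3013, -0.9346, 0.1611], [0.5364, 0.7655, -0.3554, 0.9975], [0.0, 0.0, 0.0, 1.0]]}
top {'K': [[464.8924, 0.0, 257.8802], [0.0, 464.8924, 186.7619], [0.0, 0.0, 1.0]], 'camera_from_world': [[-0.0246, -0.9996, -0.0111, 0.0104], [-0.9848, 0.0261, -0.1718, 0.5758], [0.1721, 0.0067, -0.9851, 1.5811], [0.0, 0.0, 0.0, 1.0]]}
wrist {'K': [[297.3186, 0.0, 256.2831], [0.0, 297.3186, 192.4645], [0.0, 0.0, 1.0]], 'T_tool_cam': [[1.0, 0.0005, 0.0014, -0.0005], [-0.0009, 0.9642, 0.265, -0.0736], [-0.0012, -0.265, 0.9642, 0.0193], [0.0, 0.0, 0.0, 1.0]]}
```

View pics/side0.png

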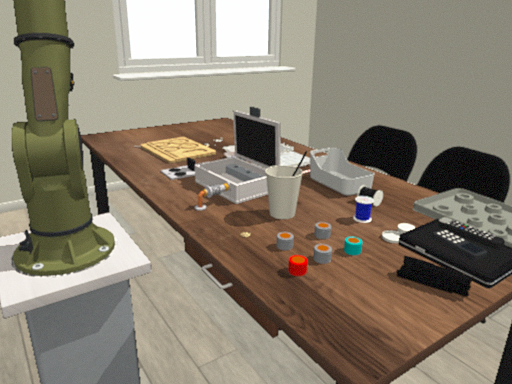

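View pics/top0.png

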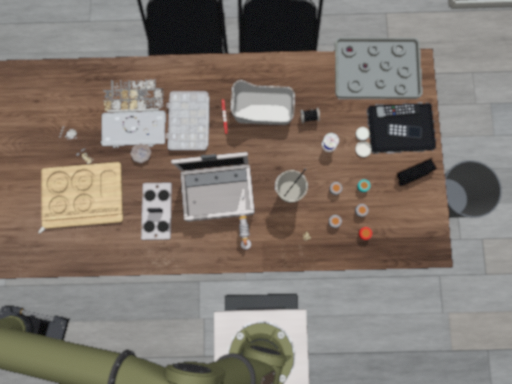

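View pics/wrist0.png

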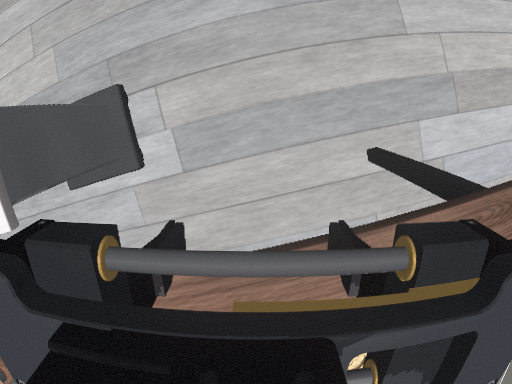

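The side view shows the chamber at (240,170) with its lid upright, the coupler at (210,192), the beaker at (284,190), and pucks around (285–355, 230–265). In the top view, the carrier (white plate, four dark spots) is at (157,210) and the dish at (141,153).

Mould look-alikes in the top view:
- Grey pucks at (336,188), (335,221) and (362,210): these are the candidates.
- Turquoise at (364,186) and red at (365,233): leave alone.
- Muffin-tray cups around (378,68) and white lids at (363,140): not moulds.

Carrier look-alikes are the wooden board (82,195) and the pill tray (188,120). Next I'll check these in close crops.

Run:
```python
import cv2,numpy as np
a=cv2.imread('pics/top0.png')
c1=cv2.resize(a[140:260,120:260],None,fx=4,fy=4,interpolation=cv2.INTER_CUBIC)
c2=cv2.resize(a[110:250,260:400],None,fx=4,fy=4,interpolation=cv2.INTER_CUBIC)
cv2.imwrite('pics/c1.png',c1);cv2.imwrite('pics/c2.png',c2)
```

```text
(no output)
```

View pics/c1.png

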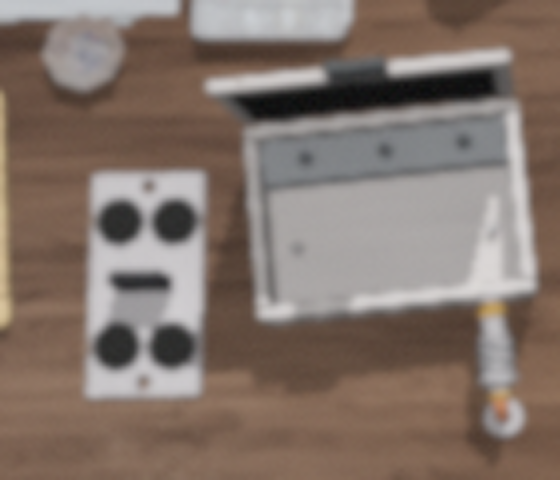

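View pics/c2.png

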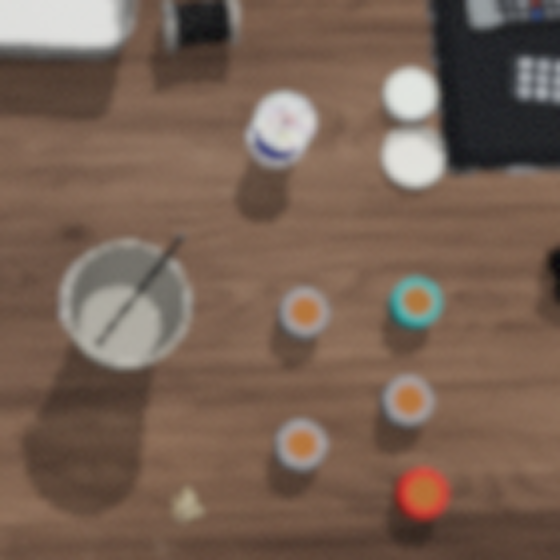

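Crop 1 shows the carrier with its grip at (140,283) and holes at (148,186) and (143,381), and the chamber pegs at (297,248) and (492,232). Crop 2 shows three grey pucks with amber discs, at (304,311), (301,445) and (409,401), plus one turquoise and one red. The choice holds; now to measure.

```bash
cat >> h.py <<'E'
def cast(name,u,v,z):
    c=env.get_calibration(name);M=c['camera_from_world'];R,t=M[:3,:3],M[:3,3]
    o=-R.T@t; r=R.T@np.linalg.solve(c['K'],np.array([u,v,1.]))
    return o+r*(z-o[2])/r[2]
def proj(name,P):
    c=env.get_calibration(name);M=c['camera_from_world'];q=c['K']@(M[:3,:3]@np.array(P)+M[:3,3]);return q[:2]/q[2]
E
python3 - <<'E'
from h import *
a=cv2.imread('pics/top0.png'); hsv=cv2.cvtColor(a,cv2.COLOR_BGR2HSV)
# amber discs
m=cv2.inRange(hsv,(5,120,120),(22,255,255))
n,l,s,c=cv2.connectedComponentsWithStats(m)
for i in range(1,n):
    if s[i,4]>12: print('amber',c[i].round(1),s[i,4],cast('top',*c[i],0.03).round(4))
f=lambda x,y:(120+(x+.5)/4-.5,140+(y+.5)/4-.5)
for nm,p,z in [('pegL',(297,248),.022),('pegR',(492,232),.022),('hole1',(148,186),.006),('hole2',(143,381),.006),('grip',(140,281),.046),
 ('chFL',(260,318),.062),('chFR',(535,293),.062),('chBL',(247,130),.062),('chBR',(517,104),.062),('slvfront',(500,380),.046),('slvback',(492,318),.046),('lidL',(205,85),.23),('lidR',(510,55),.23),('dish',(83,53),.018)]:
    print(nm,cast('top',*f(*p),z).round(4))
f2=lambda x,y:(260+(x+.5)/4-.5,110+(y+.5)/4-.5)
print('beaker',cast('top',*f2(126,304),.131), 'straw',cast('top',*f2(178,238),.19),'spool',cast('top',*f2(286,123),.06))
w=cv2.inRange(hsv[170:245,138:176],(0,0,120),(180,70,255))
cs,_=cv2.findContours(w,cv2.RETR_EXTERNAL,cv2.CHAIN_APPROX_NONE);k=max(cs,key=cv2.contourArea);r=cv2.minAreaRect(k);print('carrier',r,[cast('top',b[0]+138,b[1]+170,.006).round(4) for b in cv2.boxPoints(r)],cast('top',r[0][0]+138,r[0][1]+170,.006))
E
```

```text
amber [364.  184.9] 20 [ 0.5761 -0.3802  0.03  ]
amber [336.  187.5] 26 [ 0.5694 -0.2809  0.03  ]
amber [362.  209.5] 26 [ 0.4886 -0.3678  0.03  ]
amber [335.  220.6] 25 [ 0.452  -0.2712  0.03  ]
amber [366.6 227.9] 17 [ 0.4235 -0.3797  0.03  ]
amber [365.6 232.8] 66 [ 0.4068 -0.3753  0.03  ]
pegL [0.5332 0.2247 0.022 ]
pegR [0.543  0.0511 0.022 ]
hole1 [0.5956 0.3618 0.006 ]
hole2 [0.4199 0.364  0.006 ]
grip [0.5042 0.3586 0.046 ]
chFL [0.4673 0.2508 0.062 ]
chFR [0.4828 0.0134 0.062 ]
chBL [0.633  0.2626 0.062 ]
chBR [0.6499 0.0254 0.062 ]
slvfront [0.4099 0.0457 0.046 ]
slvback [0.4638 0.0516 0.046 ]
lidL [0.6345 0.2666 0.23  ]
lidR [0.6523 0.0258 0.23  ]
dish [0.7178 0.4198 0.018 ]
beaker [ 0.56264284 -0.11560583  0.131     ] straw [ 0.60511556 -0.15552757  0.19      ] spool [ 0.73397906 -0.26778554  0.06      ]
carrier ((18.07522964477539, 41.01742935180664), (31.530981063842773, 58.85177230834961), 1.7357046604156494) [array([0.4034, 0.4204, 0.006 ]), array([0.6155, 0.418 , 0.006 ]), array([0.6089, 0.3036, 0.006 ]), array([0.3972, 0.3084, 0.006 ])] [0.50510053 0.36258302 0.006     ]
```

Add to h.py:
```python
from scipy.spatial.transform import Rotation as Ro
def toolT(o=None):
    o=o or env.get_obs(); T=np.eye(4);T[:3,:3]=Ro.from_euler('xyz',o['tool_rot'],degrees=True).as_matrix();T[:3,3]=o['tool_pos'];return T
def wsnap(out):
    T=toolT(); p,d=snap('wrist',out); np.save('pics/'+out+'_T.npy',T); return p,d,T
def wcast(T,u,v,z):
    c=env.get_calibration('wrist');K=c['K'];W=T@c['T_tool_cam']
    x,y=(u-K[0,2])/K[0,0],(v-K[1,2])/K[1,1];th=np.hypot(x,y);s=np.sinc(th/np.pi)
    r=W[:3,:3]@np.array([x*s,y*s,np.cos(th)]);o=W[:3,3];return o+r*(z-o[2])/r[2]
def wproj(T,P):
    c=env.get_calibration('wrist');K=c['K'];W=np.linalg.inv(T@c['T_tool_cam']);q=W[:3,:3]@np.array(P)+W[:3,3]
    th=np.arctan2(np.hypot(q[0],q[1]),q[2]);k=th/np.hypot(q[0],q[1]);return np.array([K[0,0]*q[0]*k+K[0,2],K[1,1]*q[1]*k+K[1,2]])
```

```text
(no output)
```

>>> {"method": "carry_out", "body": {
  "increments": [
    [0.1,-0.1,0,-20,-1],
    [0.2,-0.2,0,-40,-1],
    [0.28,-0.28,0,-60,-1],
    [0.353,-0.352,0,-77,-1],
    [0.353,-0.352,0,-77,-1],
    [0.353,-0.352,0,-77,-1],
    [0.353,-0.352,0,-77,-1],
    [0.353,-0.352,0,-77,-1],
    [0.353,-0.352,0,-77,-1],
    [0.353,-0.352,0,-77,-1],
    [0.353,-0.352,0,-77,-1],
    [0.353,-0.352,0,-77,-1],
    [0.353,-0.352,0,-77,-1],
    [0.353,-0.352,0,-77,-1],
    [0.353,-0.352,0,-77,-1],
    [0.353,-0.352,0,-77,-1]
  ]
}}

```text
time_s: 1.75
tool_pos: [0.5043, 0.2808, 0.4048]
tool_rot: [-180.0, -0.0, -0.4]
force: [-0.2, -0.3, -0.4]
grip_width: 0.0869
```

Run:
```python
from h import *
o=env.get_obs();print(o['tool_pos'],o['tool_rot'],o['time_s'],o['qpos'])
wsnap('w1')
```

```text
[0.50431349 0.28084632 0.4048417 ] [-1.79991806e+02 -3.83579353e-03 -4.06968423e-01] 1.75 [-50.21539388   9.58456638  20.84591674  94.58944109  -3.49938182
  76.45977086 -29.22306947]
```

View pics/w1.png

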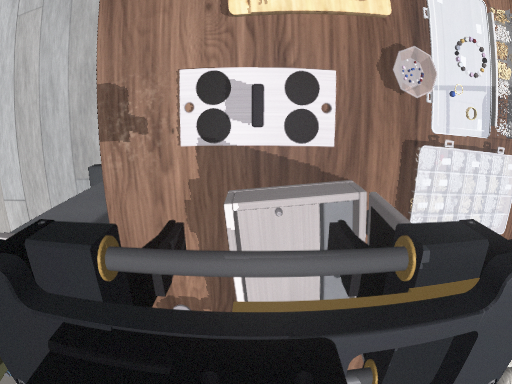

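The wrist view shows the carrier with holes at (189,108) and (326,107) and its grip at (257,105). The chamber's left peg is at (278,212) and the dish at (414,72).

Run:
```python
from h import *
a=cv2.imread('pics/w1.png');T=np.load('pics/w1_T.npy')
hsv=cv2.cvtColor(a,cv2.COLOR_BGR2HSV)
w=cv2.inRange(hsv,(0,0,150),(180,40,255));w[:60]=0;w[155:]=0;w[:,:170]=0;w[:,345:]=0
cs,_=cv2.findContours(w,cv2.RETR_EXTERNAL,cv2.CHAIN_APPROX_NONE);k=max(cs,key=cv2.contourArea)
# undistort contour onto plane
pts=np.array([wcast(T,*q[0],.006)[:2] for q in k],np.float32)
r=cv2.minAreaRect(pts*1000);print('plate',r)
# holes: darkest blob
g=cv2.cvtColor(a,cv2.COLOR_BGR2GRAY)
H=[]
for c in [(189,108),(326,107)]:
    s=g[c[1]-8:c[1]+9,c[0]-8:c[0]+9];m=(s<130).astype(np.uint8)
    ys,xs=np.nonzero(m);u,v=c[0]-8+xs.mean(),c[1]-8+ys.mean();H.append(wcast(T,u,v,.005));print((u,v),len(xs),H[-1])
d=H[1]-H[0];print('mid',(H[0]+H[1])/2,np.hypot(*d[:2]),np.degrees(np.arctan2(d[1],d[0])))
s=g[80:132,249:266]<50;ys,xs=np.nonzero(s);print('grip',xs.min()+249,xs.max()+249,ys.min()+80,ys.max()+80)
for u,v in [(252,84),(263,84),(252,126),(263,126)]:print(wcast(T,u,v,.046))
print('peg',wcast(T,278,212,.022))
```

```text
plate ((504.7698974609375, 362.4603576660156), (101.1651840209961, 201.68426513671875), 89.53192138671875)
(np.float64(191.04), np.float64(106.92)) 25 [0.41996629 0.36318609 0.005     ]
(np.float64(326.0), np.float64(107.88059701492537)) 67 [0.59326376 0.36111079 0.005     ]
mid [0.50661502 0.36214844 0.005     ] 0.17330989785259276 -0.6861025683710328
grip 252 252 86 125
[0.49904342 0.38641139 0.046     ]
[0.51138856 0.38634586 0.046     ]
[0.49869589 0.3383283  0.046     ]
[0.51116801 0.33825919 0.046     ]
peg [0.5309723 0.2271516 0.022    ]
```

>>> {"method": "carry_out", "body": {
  "increments": [
    [0.001,0.04,-0.02,0,-1],
    [0.001,0.0815,-0.05,0,-1],
    [0.001,0.0815,-0.1,0,-0.2],
    [0.001,0.0815,-0.14,0,-0.2],
    [0.001,0.0815,-0.17,0,-0.2],
    [0.001,0.0815,-0.19,0,-0.2],
    [0.001,0.0815,-0.205,0,-0.2],
    [0.001,0.0815,-0.212,0,-0.2],
    [0.001,0.0815,-0.212,0,-0.2],
    [0.001,0.0815,-0.212,0,1],
    [0.001,0.0815,-0.212,0,1],
    [0.001,0.0815,-0.212,0,1],
    [0.001,0.0815,-0.212,0,1],
    [0.001,0.0815,-0.212,0,1],
    [0.001,0.0815,-0.212,0,1],
    [0.001,0.0815,-0.212,0,1]
  ],
  "grip_force": 40
}}

```text
time_s: 3.4
tool_pos: [0.5059, 0.3616, 0.193]
tool_rot: [-180.0, -0.0, -0.5]
force: [-0.5, 0.5, 0.2]
grip_width: 0.0139
```

>>> {"method": "carry_out", "body": {
  "increments": [
    [0,0,0.03,0,1],
    [0,0,0.07,0,1],
    [0,0,0.11,0,1],
    [0,0,0.15,0,1],
    [0,0,0.19,0,1],
    [0,0,0.23,0,1],
    [0,0,0.27,0,1],
    [0.01,-0.02,0.27,8,1],
    [0.02,-0.04,0.27,16,1],
    [0.03,-0.06,0.27,24,1],
    [0.04,-0.08,0.27,32,1],
    [0.05,-0.1,0.27,40,1],
    [0.06,-0.12,0.27,48,1],
    [0.07,-0.14,0.27,56,1],
    [0.08,-0.16,0.27,64,1],
    [0.09,-0.18,0.27,72,1],
    [0.1,-0.2,0.27,80,1],
    [0.11,-0.21,0.27,88,1],
    [0.12,-0.222,0.27,94.2,1],
    [0.12,-0.222,0.27,94.2,1]
  ]
}}

```text
time_s: 5.4
tool_pos: [0.6267, 0.1368, 0.4617]
tool_rot: [-179.9, 0.1, 93.5]
force: [0.5, 0.4, -1.4]
grip_width: 0.0134
```

>>> {"method": "carry_out", "body": {
  "increments": [
    [0,0,0,0,1],
    [0,0,0,0,1],
    [0,0,0,0,1]
  ]
}}

```text
time_s: 5.7
tool_pos: [0.6253, 0.1408, 0.4627]
tool_rot: [-180.0, -0.0, 93.7]
force: [-0.0, -0.2, -2.8]
grip_width: 0.0138
```

Run:
```python
from h import *
o=env.get_obs();print(o['tool_pos'],o['tool_rot'],o['time_s'],o['grip_width'],o['force'])
wsnap('w2');snap('top','top2')
```

```text
[0.62533984 0.14076254 0.46266559] [-1.79973743e+02 -3.45826497e-02  9.37346902e+01] 5.7 0.013836289712116678 [-0.01357279 -0.15420567 -2.76494771]
```

View pics/w2.png

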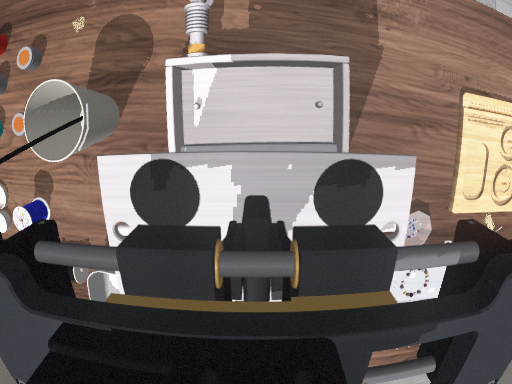

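Both pegs show at about (198,105) and (319,104). The carrier is held level, with its holes at (122,230) and (403,230) partly visible. Zooming in.

Run:
```python
import cv2,numpy as np
a=cv2.imread('pics/w2.png')
x=np.hstack([cv2.resize(a[90:120,183:213],None,fx=12,fy=12,interpolation=cv2.INTER_CUBIC),cv2.resize(a[90:120,304:334],None,fx=12,fy=12,interpolation=cv2.INTER_CUBIC)])
cv2.imwrite('pics/c3.png',x)
y=cv2.resize(a[45:165,155:360],None,fx=3.8,fy=3.8,interpolation=cv2.INTER_CUBIC);cv2.imwrite('pics/c4.png',y)
z=np.hstack([cv2.resize(a[210:250,95:155],None,fx=6,fy=6),cv2.resize(a[210:250,375:435],None,fx=6,fy=6)]);cv2.imwrite('pics/c5.png',z)
```

```text
(no output)
```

View pics/c3.png

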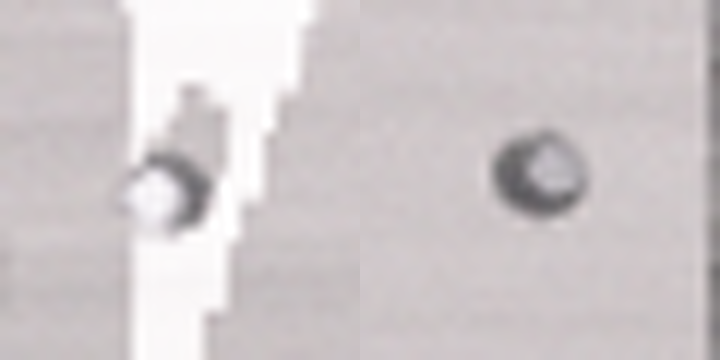

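View pics/c4.png

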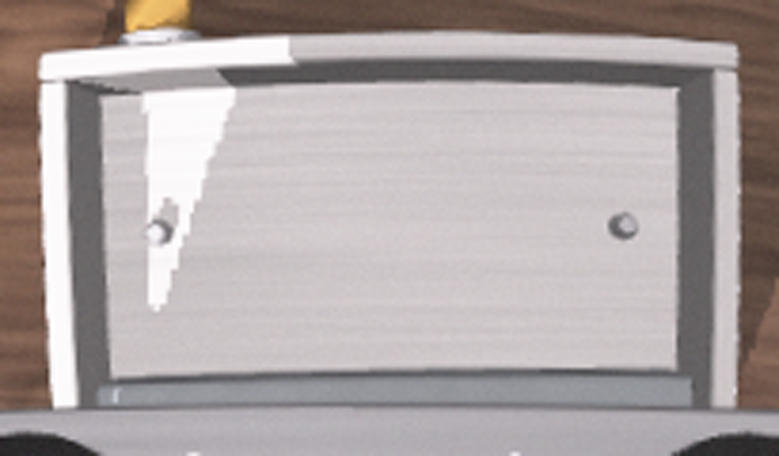

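View pics/c5.png

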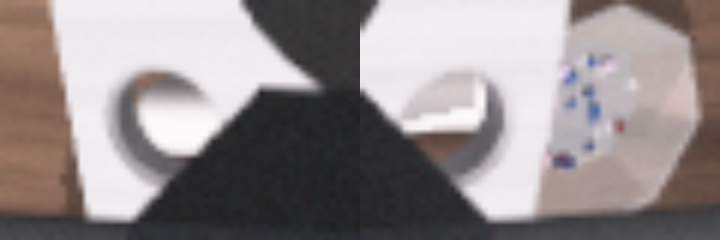

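Run:
```python
from h import *
T=np.load('pics/w2_T.npy')
L=wcast(T,319.8,103.5,.022);R=wcast(T,195.4,105.6,.022);d=L-R
print('pegs',L,R,'mid',(L+R)/2,np.hypot(*d[:2]),'yaw',np.degrees(np.arctan2(-d[0],d[1])))
a=wcast(T,122.5,230.7,.276);b=wcast(T,388.5,230.7,.276);d=b-a
print('holes',a,b,(a+b)/2,np.hypot(*d[:2]),np.degrees(np.arctan2(-d[0],d[1])))
print('floor corners',*[wcast(T,155+x/3.8-.5,45+y/3.8-.5,.01).round(4) for x,y in [(100,95),(678,88)]])
print('wall corners',*[wcast(T,155+x/3.8-.5,45+y/3.8-.5,.062).round(4) for x,y in [(40,55),(738,45)]])
```

```text
pegs [0.53085502 0.22559825 0.022     ] [0.54568177 0.04987729 0.022     ] mid [0.53826839 0.13773777 0.022     ] 0.17634536816180765 yaw 4.8230020165687
holes [0.62936497 0.05344733 0.276     ] [0.61797692 0.22733073 0.276     ] [0.62367095 0.14038903 0.276     ] 0.17425591536468338 3.747091726505136
floor corners [0.4919 0.0222 0.01  ] [0.4742 0.244  0.01  ]
wall corners [0.4846 0.0133 0.062 ] [0.4649 0.2516 0.062 ]
```

>>> {"method": "carry_out", "body": {
  "increments": [
    [-0.03,-0.001,0,0.5,1],
    [-0.06,-0.002,0,1,1],
    [-0.086,-0.003,0,1,1],
    [-0.086,-0.003,-0.03,1,1],
    [-0.086,-0.003,-0.07,1,1],
    [-0.086,-0.003,-0.11,1,1],
    [-0.086,-0.003,-0.15,1,1],
    [-0.086,-0.003,-0.18,1,1],
    [-0.086,-0.003,-0.2,1,1],
    [-0.086,-0.003,-0.215,1,1],
    [-0.086,-0.003,-0.225,1,1],
    [-0.086,-0.003,-0.232,1,1],
    [-0.086,-0.003,-0.236,1,1],
    [-0.086,-0.003,-0.236,1,1],
    [-0.086,-0.003,-0.236,1,1],
    [-0.086,-0.003,-0.236,1,1]
  ]
}}

```text
time_s: 7.4
tool_pos: [0.5402, 0.1366, 0.2276]
tool_rot: [179.9, -0.0, 94.7]
force: [-0.5, 0.7, -2.4]
grip_width: 0.0139
```

Run:
```python
from h import *
o=env.get_obs();print(o['tool_pos'],o['tool_rot'],o['time_s'],o['grip_width'],o['force'])
p,d,T=wsnap('w3');snap('top','top3');snap('side','side3')
a=cv2.imread('pics/top3.png');b=cv2.imread('pics/side3.png')
cv2.imwrite('pics/c6.png',np.hstack([cv2.resize(a[140:240,170:270],None,fx=4,fy=4),cv2.resize(b[140:240,185:285],None,fx=4,fy=4)]))
```

```text
[0.54022252 0.13658379 0.22756533] [ 1.79919495e+02 -2.83210168e-02  9.46882234e+01] 7.4 0.013904382807658407 [-0.54071112  0.72700255 -2.35786695]
```

View pics/c6.png

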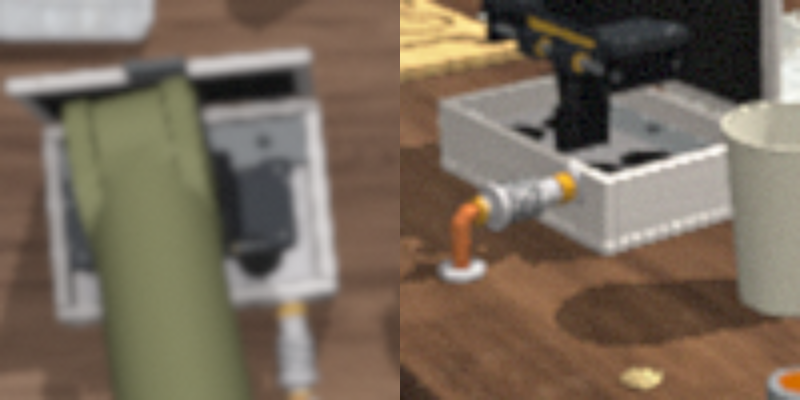

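View pics/w3.png

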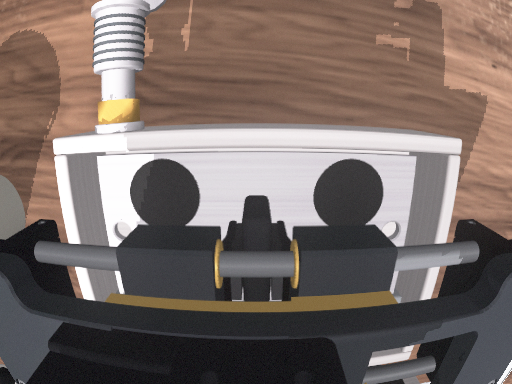

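The wrist view shows the carrier inside the walls. Next, a close look at the holes (125,229) and (390,229) for the peg tips.

Run:
```python
import cv2,numpy as np
a=cv2.imread('pics/w3.png')
z=np.hstack([cv2.resize(a[210:250,95:155],None,fx=6.5,fy=6.5,interpolation=cv2.INTER_CUBIC),cv2.resize(a[210:250,360:420],None,fx=6.5,fy=6.5,interpolation=cv2.INTER_CUBIC)]);cv2.imwrite('pics/c7.png',z)
```

```text
(no output)
```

View pics/c7.png

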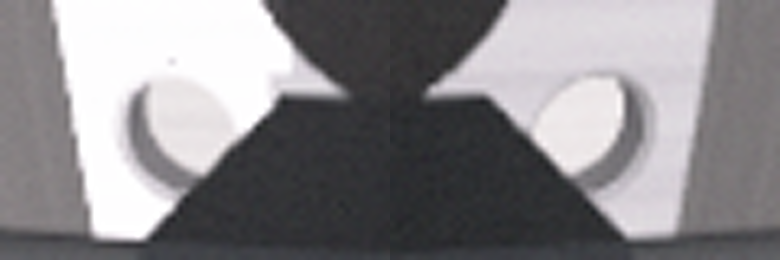

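>>> {"method": "carry_out", "body": {
  "increments": [
    [0,0,0,0,1],
    [0,0,0,0,1],
    [0,0,0,0,1]
  ]
}}

```text
time_s: 7.85
tool_pos: [0.5399, 0.1365, 0.2268]
tool_rot: [180.0, -0.0, 94.7]
force: [0.3, 0.8, -3.3]
grip_width: 0.0134
```

Run:
```python
from h import *
o=env.get_obs();print(o['tool_pos'],o['tool_rot'],o['time_s'],o['grip_width'],o['force'])
```

```text
[0.53985853 0.13653709 0.22681811] [ 1.79994741e+02 -6.71836010e-03  9.46936034e+01] 7.85 0.013431470065856689 [ 0.34863066  0.82268417 -3.25226333]
```

>>> {"method": "carry_out", "body": {
  "increments": [
    [-0.0005,0.0013,0,0,1],
    [-0.0005,0.0013,-0.002,0,1],
    [-0.0005,0.0013,-0.004,0,1],
    [-0.0005,0.0013,-0.006,0,1],
    [-0.0005,0.0013,-0.008,0,1],
    [-0.0005,0.0013,-0.01,0,1],
    [-0.0005,0.0013,-0.012,0,1],
    [-0.0005,0.0013,-0.014,0,1],
    [-0.0005,0.0013,-0.016,0,1],
    [-0.0005,0.0013,-0.016,0,1],
    [-0.0005,0.0013,-0.016,0,1]
  ]
}}

```text
time_s: 8.95
tool_pos: [0.5394, 0.1378, 0.2108]
tool_rot: [-180.0, -0.0, 94.7]
force: [0.4, -0.2, -1.6]
grip_width: 0.0137
```

>>> {"method": "carry_out", "body": {
  "increments": [
    [0,0,-0.002,0,1],
    [0,0,-0.004,0,1],
    [0,0,-0.006,0,1],
    [0,0,-0.0075,0,1],
    [0,0,-0.0085,0,1],
    [0,0,-0.0085,0,1],
    [0,0,-0.0085,0,1]
  ]
}}

```text
time_s: 9.65
tool_pos: [0.5394, 0.1378, 0.2029]
tool_rot: [-180.0, -0.0, 94.7]
force: [-3.6, -0.4, 6.3]
grip_width: 0.0141
```

>>> {"method": "carry_out", "body": {
  "increments": [
    [0,0,0,0,0.1],
    [0,0,0,0,0.1],
    [0,0,0,0,0.1],
    [0,0,0,0,0.1],
    [0,0,0.01,0,0.1],
    [0,0,0.03,0,0.1],
    [0,0,0.06,0,0.1],
    [0,0,0.1,0,0.1],
    [0,0,0.15,0,-0.2],
    [0,0,0.2,0,-0.2],
    [0,0,0.25,0,-0.2],
    [0,0,0.277,0,-0.2],
    [0,0,0.277,0,-0.2]
  ]
}}

```text
time_s: 10.95
tool_pos: [0.5399, 0.1375, 0.4855]
tool_rot: [179.4, -0.2, 94.7]
force: [-0.1, -0.1, 0.3]
grip_width: 0.0519
```

Run:
```python
from h import *
o=env.get_obs();print(o['tool_pos'],o['tool_rot'],o['time_s'],o['grip_width'],o['force'])
p,d,T=wsnap('w4')
```

```text
[0.53989933 0.13751678 0.4854957 ] [ 1.79437112e+02 -1.69921286e-01  9.46730082e+01] 10.95 0.051944207897230366 [-0.05789395 -0.14682534  0.31198705]
```

View pics/w4.png

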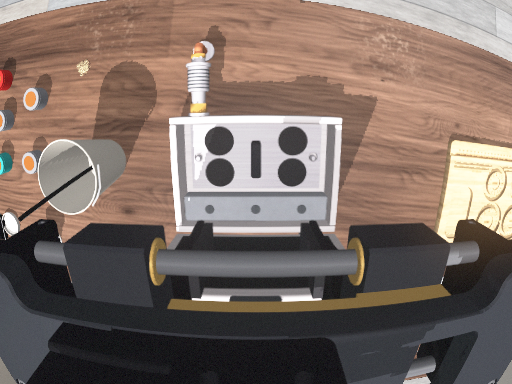

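The carrier lies flat in the chamber with its pegs showing through the holes at (198,157) and (314,157). The dark spots are at (219,140), (292,140), (220,172) and (292,172), and the sleeve is at (198,75). I'll measure the spots and the sleeve.

Run:
```python
from h import *
a=cv2.imread('pics/w4.png');T=np.load('pics/w4_T.npy')
g=cv2.cvtColor(a,cv2.COLOR_BGR2GRAY);P=[]
for c in [(219,140),(292,140),(220,172),(292,172)]:
    m=np.zeros_like(g);cv2.circle(m,c,19,255,-1);b=((g<80)&(m>0)).astype(np.uint8)
    n,l,s,ce=cv2.connectedComponentsWithStats(b);i=1+s[1:,4].argmax();P.append(wcast(T,*ce[i],.016));print(ce[i],s[i,4],P[-1].round(4))
P=np.array(P);print('centre',P.mean(0)); d=(P[1]+P[3]-P[0]-P[2]);print(np.degrees(np.arctan2(-d[0],d[1])))
cv2.imwrite('pics/c8.png',cv2.resize(a[35:125,160:250],None,fx=6,fy=6,interpolation=cv2.INTER_CUBIC))
cv2.imwrite('pics/c9.png',cv2.resize(a[110:240,165:350],None,fx=4,fy=4,interpolation=cv2.INTER_CUBIC))
```

```text
[218.83087028 140.55336617] 609 [0.5175 0.0806 0.016 ]
[292.41515651 140.50906096] 607 [0.5083 0.192  0.016 ]
[219.57068966 172.05689655] 580 [0.5664 0.0846 0.016 ]
[291.58662093 171.99656947] 583 [0.5572 0.1959 0.016 ]
centre [0.53734736 0.13826703 0.016     ]
4.7147235540082875
```

View pics/c8.png

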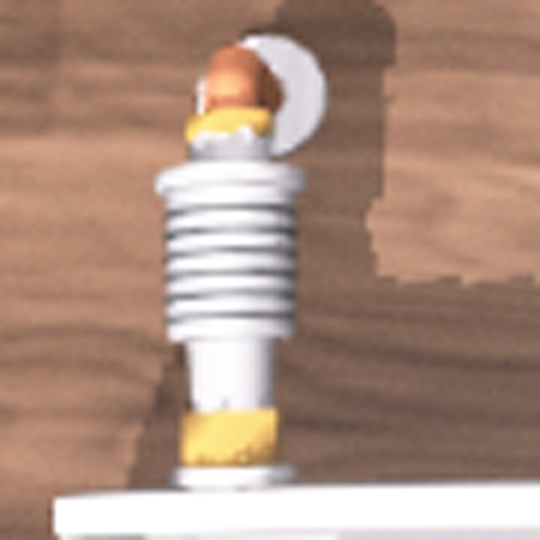

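View pics/c9.png

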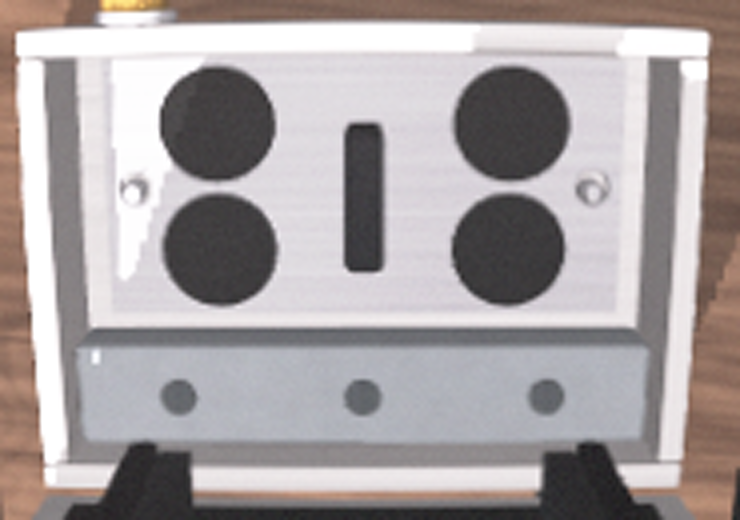

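>>> {"method": "carry_out", "body": {
  "increments": [
    [0,-0.05,0,0,-0.2],
    [0,-0.1,0,0,-0.2],
    [0.02,-0.15,0,0,-0.2],
    [0.04,-0.2,0,0,-0.2],
    [0.06,-0.25,0,0,-0.2],
    [0.08,-0.3,0,0,-0.2],
    [0.1,-0.35,0,0,-0.2],
    [0.11,-0.4,-0.02,0,-0.2],
    [0.11,-0.447,-0.06,0,-0.2],
    [0.11,-0.447,-0.06,0,-0.2],
    [0.11,-0.447,-0.06,0,-0.2],
    [0.11,-0.447,-0.06,0,-0.2],
    [0.11,-0.447,-0.06,0,-0.2],
    [0.11,-0.447,-0.06,0,-0.2]
  ]
}}

```text
time_s: 12.4
tool_pos: [0.6501, -0.3073, 0.4204]
tool_rot: [179.9, -0.0, 94.9]
force: [-0.2, 0.9, 0.8]
grip_width: 0.0521
```

Run:
```python
from h import *
o=env.get_obs();print(o['tool_pos'],o['tool_rot'],o['time_s'],o['grip_width'],o['qpos'])
p,d,T=wsnap('w5')
hsv=cv2.cvtColor(p,cv2.COLOR_RGB2HSV)
m=cv2.inRange(hsv,(5,130,120),(22,255,255))
n,l,s,c=cv2.connectedComponentsWithStats(m)
for i in range(1,n):
    if s[i,4]>40: print('amber',c[i].round(1),s[i,4],wcast(T,*c[i],0.03).round(4))
```

```text
[ 0.65007793 -0.30726845  0.42041739] [ 1.79887633e+02 -2.59070502e-02  9.48551300e+01] 12.4 0.052123028119065606 [  2.18548126  28.84714987  31.98577288  71.33029794 -14.98469578
  83.7665801  127.36494557]
amber [298.   17.9] 320 [ 0.4497 -0.2716  0.03  ]
amber [218.2  38.6] 334 [ 0.4865 -0.3679  0.03  ]
amber [202.2 106.6] 337 [ 0.5746 -0.3806  0.03  ]
amber [283.  107.2] 352 [ 0.5677 -0.2806  0.03  ]
amber [151.8 251.6] 45 [ 0.781  -0.4479  0.03  ]
amber [360.8 250.7] 48 [ 0.7539 -0.1451  0.03  ]
amber [152.8 276.9] 58 [ 0.825  -0.4492  0.03  ]
amber [359.8 277.3] 57 [ 0.7992 -0.1359  0.03  ]
amber [401.3 295.5] 672 [ 0.8355 -0.0493  0.03  ]
amber [350.3 303.5] 62 [ 0.8491 -0.1395  0.03  ]
amber [173.7 304.8] 42 [ 0.8735 -0.4181  0.03  ]
amber [190.7 304.6] 101 [ 0.8685 -0.3905  0.03  ]
```

View pics/w5.png

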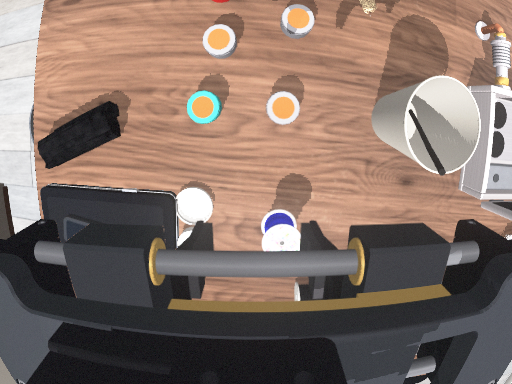

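The wrist view shows the grey moulds at A (283,107), B (218,39) and C (298,18), with turquoise at (202,107). Both cameras agree. I'll pick A first.

>>> {"method": "carry_out", "body": {
  "increments": [
    [-0.04,0.013,0,0,-0.5],
    [-0.0816,0.0266,-0.02,0,-0.5],
    [-0.0816,0.0266,-0.06,0,-0.5],
    [-0.0816,0.0266,-0.1,0,-0.5],
    [-0.0816,0.0266,-0.14,0,-0.5],
    [-0.0816,0.0266,-0.175,0,-0.5],
    [-0.0816,0.0266,-0.2,0,-0.5],
    [-0.0816,0.0266,-0.22,0,-0.5],
    [-0.0816,0.0266,-0.23,0,-0.5],
    [-0.0816,0.0266,-0.234,0,-0.5],
    [-0.0816,0.0266,-0.234,0,-0.5],
    [-0.0816,0.0266,-0.234,0,-0.5]
  ]
}}

```text
time_s: 13.65
tool_pos: [0.5684, -0.2828, 0.1867]
tool_rot: [179.9, 0.0, 94.7]
force: [0.0, 0.3, 0.1]
grip_width: 0.0651
```

>>> {"method": "carry_out", "body": {
  "increments": [
    [0,0,0,0,1],
    [0,0,0,0,1],
    [0,0,0,0,1],
    [0,0,0,0,1],
    [0,0,0,0,1],
    [0,0,0,0,1],
    [0,0,0.005,0,1],
    [0,0,0.02,0,1]
  ],
  "grip_force": 20
}}

```text
time_s: 14.45
tool_pos: [0.567, -0.2822, 0.2043]
tool_rot: [-179.8, -0.1, 94.7]
force: [0.5, 0.1, -0.8]
grip_width: 0.0418
```

>>> {"method": "carry_out", "body": {
  "increments": [
    [0,0,0.04,0,1],
    [0,0,0.09,0,1],
    [-0.01,0,0.14,0,1],
    [-0.03,0.01,0.18,0,1],
    [-0.06,0.03,0.21,0,1],
    [-0.09,0.06,0.21,0,1],
    [-0.11,0.1,0.21,0,1],
    [-0.12,0.14,0.21,0,1],
    [-0.12,0.18,0.21,0,1],
    [-0.12,0.22,0.21,0,1],
    [-0.12,0.26,0.21,0,1],
    [-0.1,0.3,0.19,0,1],
    [-0.07,0.33,0.16,0,1],
    [-0.03,0.355,0.13,0,1],
    [0,0.3667,0.1,0,1],
    [0,0.3667,0.08,0,1],
    [0,0.3667,0.06,0,1],
    [0,0.3667,0.05,0,1],
    [0,0.3667,0.05,0,1],
    [0,0.3667,0.05,0,1]
  ],
  "grip_force": 30
}}

```text
time_s: 16.45
tool_pos: [0.5681, 0.0839, 0.2567]
tool_rot: [179.9, -0.0, 94.7]
force: [0.2, 0.1, -0.6]
grip_width: 0.041
```

>>> {"method": "carry_out", "body": {
  "increments": [
    [0,0,0,0,1],
    [0,0,0,0,1]
  ]
}}

```text
time_s: 16.65
tool_pos: [0.5682, 0.0841, 0.2568]
tool_rot: [179.9, -0.0, 94.7]
force: [-0.0, 0.0, -0.4]
grip_width: 0.0412
```

Run:
```python
from h import *
o=env.get_obs();print(o['tool_pos'],o['tool_rot'],o['time_s'],o['grip_width'],o['force'])
p,d,T=wsnap('w6')
```

```text
[0.56815705 0.08407894 0.25675265] [ 1.79859177e+02 -3.48856393e-02  9.46831699e+01] 16.65 0.04120590952854367 [-0.00188383  0.00710593 -0.40400536]
```

View pics/w6.png

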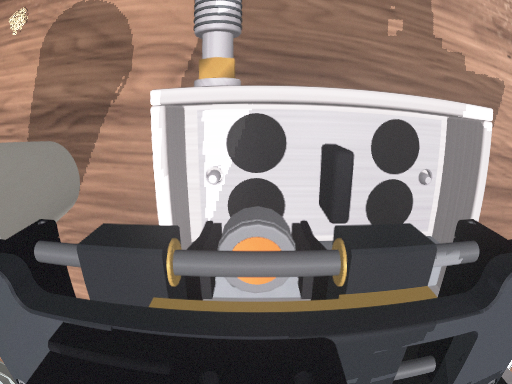

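The mould is held upright with its disc at (258,258) over the back-right spot. Lowering.

>>> {"method": "carry_out", "body": {
  "increments": [
    [-0.001,0.0005,-0.015,0,1],
    [-0.001,0.0005,-0.03,0,1],
    [-0.001,0.0005,-0.04,0,1],
    [-0.001,0.0005,-0.046,0,1],
    [-0.001,0.0005,-0.05,0,1],
    [-0.001,0.0005,-0.053,0,1],
    [-0.001,0.0005,-0.054,0,1],
    [-0.001,0.0005,-0.054,0,1],
    [-0.001,0.0005,-0.054,0,1]
  ]
}}

```text
time_s: 17.6
tool_pos: [0.567, 0.0846, 0.2016]
tool_rot: [179.9, -0.0, 94.7]
force: [-0.3, -0.3, -0.4]
grip_width: 0.0412
```

>>> {"method": "carry_out", "body": {
  "increments": [
    [0,0,-0.001,0,1],
    [0,0,-0.0015,0,1],
    [0,0,-0.0015,0,1]
  ]
}}

```text
time_s: 17.9
tool_pos: [0.5671, 0.0846, 0.2014]
tool_rot: [180.0, -0.0, 94.7]
force: [-3.5, -0.1, 7.9]
grip_width: 0.041
```

Contact felt at the surface. Release and rise.

>>> {"method": "carry_out", "body": {
  "increments": [
    [0,0,0.001,0,0.02],
    [0,0,0.001,0,-0.12],
    [0,0,0.001,0,-0.2],
    [0,0,0.001,0,-0.2],
    [0,0,0.001,0,-0.2],
    [0,0,0.01,0,-0.2],
    [0,0,0.03,0,-0.2],
    [0,0,0.06,0,-0.2],
    [0,0,0.1,0,-0.2],
    [0,-0.01,0.15,0,-0.4],
    [-0.02,-0.05,0.2,0,-0.5],
    [-0.02,-0.1,0.25,0,-0.5],
    [0.0,-0.15,0.25,0,-0.5],
    [0.02,-0.2,0.25,0,-0.5],
    [0.04,-0.25,0.25,0,-0.5],
    [0.06,-0.3,0.23,0,-0.5],
    [0.05,-0.35,0.22,0,-0.5],
    [0.03,-0.4,0.22,0,-0.5],
    [0.02,-0.42,0.22,0,-0.5],
    [0.02,-0.42,0.22,0,-0.5]
  ]
}}

```text
time_s: 19.9
tool_pos: [0.5829, -0.3423, 0.4199]
tool_rot: [-179.8, 0.2, 94.2]
force: [-0.8, -0.8, 0.8]
grip_width: 0.0652
```

>>> {"method": "carry_out", "body": {
  "increments": [
    [0,0,0,0,-0.5],
    [0,0,0,0,-0.5]
  ]
}}

```text
time_s: 20.1
tool_pos: [0.5873, -0.3343, 0.4201]
tool_rot: [179.9, -0.1, 94.7]
force: [0.1, 0.9, 0.4]
grip_width: 0.065
```

```bash
cat >> h.py <<'E'
def ambers(p,T,z=.03):
    hsv=cv2.cvtColor(p,cv2.COLOR_RGB2HSV)
    m=cv2.inRange(hsv,(5,130,120),(22,255,255));n,l,s,c=cv2.connectedComponentsWithStats(m)
    for i in range(1,n):
        if s[i,4]>150: print('amber',c[i].round(1),s[i,4],wcast(T,*c[i],z).round(4))
E
python3 - <<'E'
from h import *
o=env.get_obs();print(o['tool_pos'],o['tool_rot'],o['time_s'],o['grip_width'])
p,d,T=wsnap('w7');snap('top','top7');snap('side','side7')
ambers(p,T)
E
```

```text
[ 0.58728707 -0.33434014  0.42014421] [ 1.79938425e+02 -7.68917474e-02  9.47353821e+01] 20.1 0.06498135312162692
amber [234.5  25.8] 379 [ 0.4052 -0.3756  0.03  ]
amber [315.2  67.6] 334 [ 0.4497 -0.2715  0.03  ]
amber [235.3  88.9] 362 [ 0.4867 -0.3676  0.03  ]
amber [220.3 158.1] 339 [ 0.5748 -0.3801  0.03  ]
amber [419.5 293. ] 660 [ 0.7696 -0.0399  0.03  ]
```

View pics/w7.png

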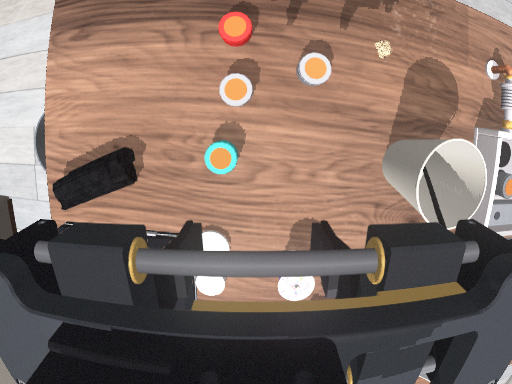

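View pics/top7.png

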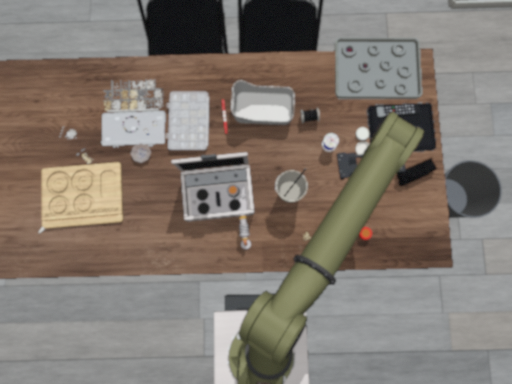

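The first mould is on the back-right spot. In the wrist view, B is at (235,89), C at (315,68), turquoise at (220,158) and red at (235,26). Picking B.

>>> {"method": "carry_out", "body": {
  "increments": [
    [-0.05,-0.015,0,0,-0.5],
    [-0.1,-0.0325,-0.02,0,-0.5],
    [-0.1,-0.0325,-0.06,0,-0.5],
    [-0.1,-0.0325,-0.1,0,-0.5],
    [-0.1,-0.0325,-0.14,0,-0.5],
    [-0.1,-0.0325,-0.175,0,-0.5],
    [-0.1,-0.0325,-0.2,0,-0.5],
    [-0.1,-0.0325,-0.22,0,-0.5],
    [-0.1,-0.0325,-0.23,0,-0.5],
    [-0.1,-0.0325,-0.234,0,-0.5],
    [-0.1,-0.0325,-0.234,0,-0.5],
    [-0.1,-0.0325,-0.234,0,-0.5],
    [-0.1,-0.0325,-0.234,0,-0.5]
  ]
}}

```text
time_s: 21.55
tool_pos: [0.4873, -0.3682, 0.187]
tool_rot: [179.9, 0.1, 94.7]
force: [-0.3, 0.5, -0.3]
grip_width: 0.0654
```

>>> {"method": "carry_out", "body": {
  "increments": [
    [0,0,0,0,1],
    [0,0,0,0,1],
    [0,0,0,0,1],
    [0,0,0,0,1],
    [0,0,0,0,1],
    [0,0,0,0,1],
    [0,0,0,0,1]
  ],
  "grip_force": 30
}}

```text
time_s: 22.25
tool_pos: [0.4868, -0.3679, 0.1859]
tool_rot: [180.0, -0.0, 94.7]
force: [-0.6, 0.4, 1.8]
grip_width: 0.0415
```

>>> {"method": "carry_out", "body": {
  "increments": [
    [0,0,0.02,0,1],
    [0,0,0.06,0,1],
    [0,0,0.1,0,1],
    [0,0.01,0.15,0,1],
    [-0.01,0.03,0.2,0,1],
    [-0.02,0.06,0.23,0,1],
    [-0.03,0.1,0.24,0,1],
    [-0.03,0.14,0.24,0,1],
    [-0.03,0.18,0.24,0,1],
    [-0.03,0.22,0.24,0,1],
    [-0.03,0.26,0.24,0,1],
    [-0.03,0.3,0.24,0,1],
    [-0.03,0.34,0.24,0,1],
    [-0.02,0.38,0.22,0,1],
    [0,0.43,0.2,0,1],
    [0.02,0.47,0.17,0,1],
    [0.04,0.51,0.14,0,1],
    [0.06,0.545,0.1,0,1],
    [0.07,0.5638,0.07,0,1],
    [0.07,0.5638,0.07,0,1]
  ]
}}

```text
time_s: 24.25
tool_pos: [0.5551, 0.1996, 0.2498]
tool_rot: [-179.5, 0.0, 95.0]
force: [-1.4, 0.2, -1.3]
grip_width: 0.0412
```

>>> {"method": "carry_out", "body": {
  "increments": [
    [0,0,0,0,1],
    [0,0,0,0,1],
    [0,0,0,0,1]
  ]
}}

```text
time_s: 24.55
tool_pos: [0.5574, 0.1944, 0.2579]
tool_rot: [179.8, -0.0, 94.6]
force: [0.2, -0.6, -1.2]
grip_width: 0.0413
```

Run:
```python
from h import *
o=env.get_obs();print(o['tool_pos'],o['tool_rot'],o['time_s'],o['grip_width'],o['force'])
p,d,T=wsnap('w8')
```

```text
[0.5573993  0.19435596 0.25789446] [ 1.79821933e+02 -2.08469963e-02  9.45585682e+01] 24.55 0.04133902749477962 [ 0.24890214 -0.62388849 -1.23603067]
```

View pics/w8.png

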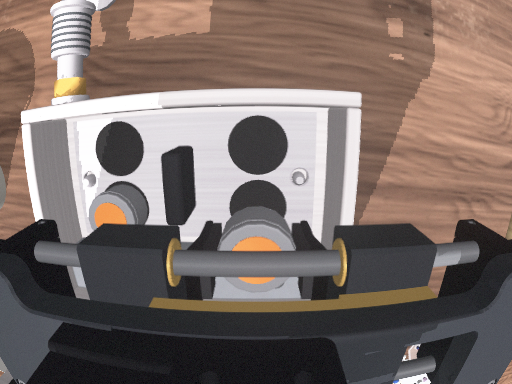

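>>> {"method": "carry_out", "body": {
  "increments": [
    [0,0.0005,-0.015,0,1],
    [0,0.0005,-0.03,0,1],
    [0,0.0005,-0.04,0,1],
    [0,0.0005,-0.046,0,1],
    [0,0.0005,-0.05,0,1],
    [0,0.0005,-0.052,0,1],
    [0,0.0005,-0.053,0,1],
    [0,0.0005,-0.054,0,1],
    [0,0.0005,-0.054,0,1]
  ]
}}

```text
time_s: 25.5
tool_pos: [0.5569, 0.1965, 0.202]
tool_rot: [180.0, -0.0, 94.7]
force: [-0.5, -0.0, -0.8]
grip_width: 0.0411
```

>>> {"method": "carry_out", "body": {
  "increments": [
    [0,-0.0005,-0.0005,0,1],
    [0,-0.0005,-0.001,0,1],
    [0,-0.0005,-0.001,0,1]
  ]
}}

```text
time_s: 25.8
tool_pos: [0.5569, 0.1962, 0.2018]
tool_rot: [180.0, -0.0, 94.7]
force: [-1.8, 0.2, 4.3]
grip_width: 0.0414
```

>>> {"method": "carry_out", "body": {
  "increments": [
    [0,0,0.0005,0,0.02],
    [0,0,0.0005,0,-0.12],
    [0,0,0.0005,0,-0.2],
    [0,0,0.0005,0,-0.2],
    [0,0,0.0005,0,-0.2],
    [0,0,0.01,0,-0.2],
    [0,0,0.03,0,-0.2],
    [0,0,0.06,0,-0.2],
    [0,0,0.1,0,-0.2],
    [0,0,0.15,0,-0.2],
    [0,0,0.2,0,-0.2],
    [0,0,0.23,0,-0.2],
    [0,0,0.23,0,-0.2]
  ]
}}

```text
time_s: 27.1
tool_pos: [0.5576, 0.196, 0.4378]
tool_rot: [179.4, -0.2, 94.7]
force: [-0.1, 0.2, -0.3]
grip_width: 0.0521
```

Run:
```python
from h import *
p,d,T=wsnap('w9');print(T[:3,3]);ambers(p,T,.046)
cv2.imwrite('pics/c10.png',cv2.resize(cv2.imread('pics/w9.png')[90:250,130:370],None,fx=3,fy=3,interpolation=cv2.INTER_CUBIC))
```

```text
[0.55760504 0.19604062 0.4377978 ]
amber [255.4 166.9] 360 [0.5569 0.1967 0.046 ]
amber [169.7 168.4] 317 [0.5671 0.085  0.046 ]
```

View pics/c10.png

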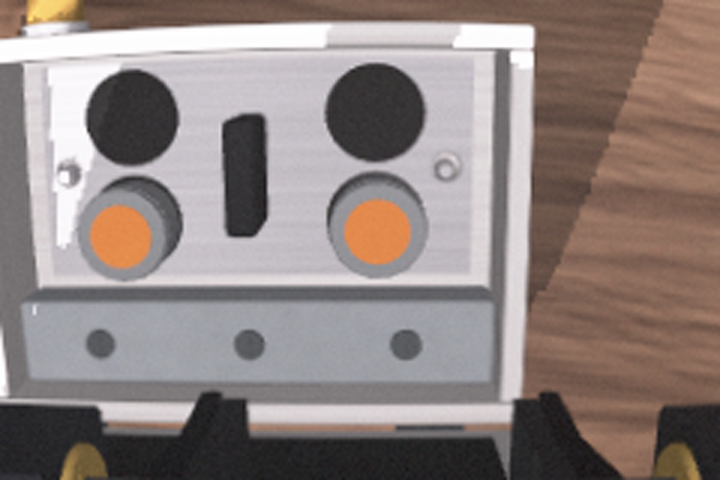

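The crop shows both moulds upright on the back spots, with discs at (122,236) and (377,231). They measure (0.567, 0.085) and (0.557, 0.197), as intended. On to the third.

>>> {"method": "carry_out", "body": {
  "increments": [
    [0,-0.05,0,0,-0.2],
    [0,-0.1,0,0,-0.2],
    [0,-0.15,0,0,-0.3],
    [0,-0.2,0,0,-0.5],
    [0,-0.25,0,0,-0.5],
    [0,-0.3,0,0,-0.5],
    [0,-0.35,0,0,-0.5],
    [-0.01,-0.4,0,0,-0.5],
    [-0.02,-0.44,-0.01,0,-0.5],
    [-0.02,-0.48,-0.02,0,-0.5],
    [-0.02,-0.48,-0.02,0,-0.5],
    [-0.02,-0.48,-0.02,0,-0.5],
    [-0.02,-0.48,-0.02,0,-0.5],
    [-0.02,-0.48,-0.02,0,-0.5]
  ]
}}

```text
time_s: 28.55
tool_pos: [0.5375, -0.2823, 0.4107]
tool_rot: [180.0, -0.1, 94.9]
force: [0.1, 0.0, 0.6]
grip_width: 0.0652
```

Run:
```python
from h import *
o=env.get_obs();print(o['tool_pos'],o['tool_rot'],o['time_s'],o['grip_width'])
p,d,T=wsnap('w11');ambers(p,T)
```

```text
[ 0.53745339 -0.28226714  0.41067983] [ 1.79990915e+02 -5.37718462e-02  9.48597006e+01] 28.55 0.06524730682673091
amber [188.3  61.1] 405 [ 0.4054 -0.3757  0.03  ]
amber [270.8 102.3] 386 [ 0.45   -0.2715  0.03  ]
amber [177.8 194.5] 296 [ 0.5746 -0.3801  0.03  ]
amber [406.2 295.2] 843 [ 0.7151 -0.0216  0.03  ]
```

View pics/w11.png

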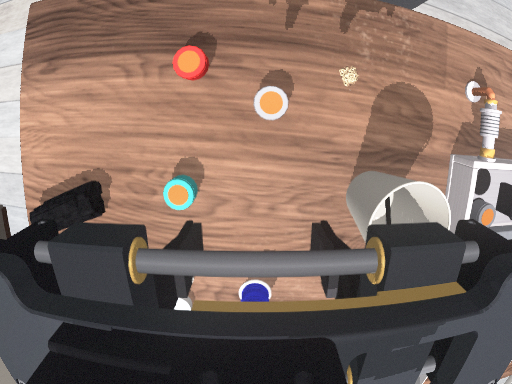

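The last grey mould shows at (271,102), measuring (0.450, -0.2715). Picking it.

>>> {"method": "carry_out", "body": {
  "increments": [
    [-0.04,0.005,0,0,-0.5],
    [-0.087,0.0124,-0.02,0,-0.5],
    [-0.087,0.0124,-0.06,0,-0.5],
    [-0.087,0.0124,-0.1,0,-0.5],
    [-0.087,0.0124,-0.14,0,-0.5],
    [-0.087,0.0124,-0.175,0,-0.5],
    [-0.087,0.0124,-0.2,0,-0.5],
    [-0.087,0.0124,-0.215,0,-0.5],
    [-0.087,0.0124,-0.222,0,-0.5],
    [-0.087,0.0124,-0.226,0,-0.5],
    [-0.087,0.0124,-0.226,0,-0.5],
    [-0.087,0.0124,-0.226,0,-0.5],
    [-0.087,0.0124,-0.226,0,-0.5]
  ]
}}

```text
time_s: 29.9
tool_pos: [0.4502, -0.2719, 0.1857]
tool_rot: [179.9, 0.0, 94.7]
force: [0.3, 0.4, -0.3]
grip_width: 0.065
```

>>> {"method": "carry_out", "body": {
  "increments": [
    [0,0,0,0,1],
    [0,0,0,0,1],
    [0,0,0,0,1],
    [0,0,0,0,1],
    [0,0,0,0,1],
    [0,0,0,0,1],
    [0,0,0,0,1]
  ]
}}

```text
time_s: 30.6
tool_pos: [0.4498, -0.2717, 0.1849]
tool_rot: [180.0, -0.0, 94.7]
force: [-0.5, 0.4, 2.0]
grip_width: 0.0413
```

>>> {"method": "carry_out", "body": {
  "increments": [
    [0,0,0.02,0,1],
    [0,0,0.06,0,1],
    [0,0,0.1,0,1],
    [0,0,0.15,0,1],
    [0,0.01,0.2,0,1],
    [0,0.04,0.23,0,1],
    [0,0.08,0.24,0,1],
    [0,0.12,0.24,0,1],
    [0,0.16,0.24,0,1],
    [0,0.2,0.24,0,1],
    [0,0.24,0.24,0,1],
    [0,0.28,0.24,0,1],
    [0,0.32,0.22,0,1],
    [0.01,0.36,0.2,0,1],
    [0.025,0.4,0.17,0,1],
    [0.04,0.43,0.14,0,1],
    [0.05,0.455,0.1,0,1],
    [0.0587,0.4636,0.07,0,1],
    [0.0587,0.4636,0.07,0,1],
    [0.0587,0.4636,0.07,0,1]
  ]
}}

```text
time_s: 32.6
tool_pos: [0.5083, 0.1914, 0.2545]
tool_rot: [-179.9, 0.1, 94.7]
force: [0.5, -0.2, -0.8]
grip_width: 0.0415
```

>>> {"method": "carry_out", "body": {
  "increments": [
    [0,0,0,0,1],
    [0,0,0,0,1],
    [0,0,0,0,1]
  ]
}}

```text
time_s: 32.9
tool_pos: [0.5089, 0.1914, 0.2565]
tool_rot: [179.8, -0.0, 94.6]
force: [0.2, -0.0, -0.3]
grip_width: 0.0415
```

Run:
```python
from h import *
o=env.get_obs();print(o['tool_pos'],o['tool_rot'],o['time_s'],o['grip_width'],o['force'])
p,d,T=wsnap('w12')
```

```text
[0.5088786  0.19143882 0.25651481] [ 1.79837312e+02 -4.72086697e-02  9.46294535e+01] 32.9 0.04145692982622415 [ 0.22926568 -0.03622975 -0.34507244]
```

View pics/w12.png

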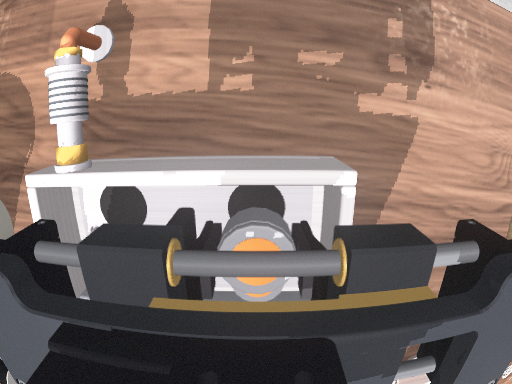

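>>> {"method": "carry_out", "body": {
  "increments": [
    [0,0,-0.015,0,1],
    [0,0,-0.03,0,1],
    [0,0,-0.04,0,1],
    [0,0,-0.046,0,1],
    [0,0,-0.05,0,1],
    [0,0,-0.052,0,1],
    [0,0,-0.053,0,1],
    [0,0,-0.054,0,1],
    [0,0,-0.054,0,1]
  ]
}}

```text
time_s: 33.85
tool_pos: [0.5086, 0.192, 0.201]
tool_rot: [180.0, -0.0, 94.7]
force: [0.2, 0.4, -0.9]
grip_width: 0.0414
```

>>> {"method": "carry_out", "body": {
  "increments": [
    [0,0,-0.0005,0,1],
    [0,0,-0.001,0,1],
    [0,0,-0.001,0,1]
  ]
}}

```text
time_s: 34.15
tool_pos: [0.5087, 0.192, 0.2008]
tool_rot: [180.0, -0.0, 94.7]
force: [-1.3, -1.3, 5.3]
grip_width: 0.0413
```

>>> {"method": "carry_out", "body": {
  "increments": [
    [0,0,0.0005,0,0.02],
    [0,0,0.0005,0,-0.12],
    [0,0,0.0005,0,-0.2],
    [0,0,0.0005,0,-0.2],
    [0,0,0.0005,0,-0.2],
    [0,0,0.01,0,-0.2],
    [0,0,0.03,0,-0.2],
    [0,0,0.06,0,-0.2],
    [0,0,0.1,0,-0.2],
    [0,0,0.15,0,-0.2],
    [0,0,0.2,0,-0.2],
    [0.02,-0.02,0.25,0,0],
    [0.04,-0.05,0.28,0,0.5],
    [0.04,-0.05,0.28,0,1],
    [0.04,-0.05,0.28,0,1]
  ]
}}

```text
time_s: 35.65
tool_pos: [0.5489, 0.1406, 0.4814]
tool_rot: [179.8, -0.0, 94.5]
force: [0.2, -0.2, -0.9]
grip_width: 0.028
```

Run:
```python
from h import *
o=env.get_obs();print(o['time_s'])
p,d,T=wsnap('w13');print(T[:3,3]);ambers(p,T,.046)
snap('side','side13');snap('top','top13')
cv2.imwrite('pics/c11.png',cv2.resize(cv2.imread('pics/side13.png')[90:230,170:320],None,fx=4,fy=4,interpolation=cv2.INTER_CUBIC))
```

```text
35.65
[0.5489053  0.14064429 0.48139154]
amber [294.9 138.9] 287 [0.5087 0.1927 0.046 ]
amber [216.4 173.6] 270 [0.5673 0.0855 0.046 ]
amber [294.4 172.4] 269 [0.5567 0.1971 0.046 ]
amber [263.8 303.5] 2123 [0.7862 0.1733 0.046 ]
```

View pics/w13.png

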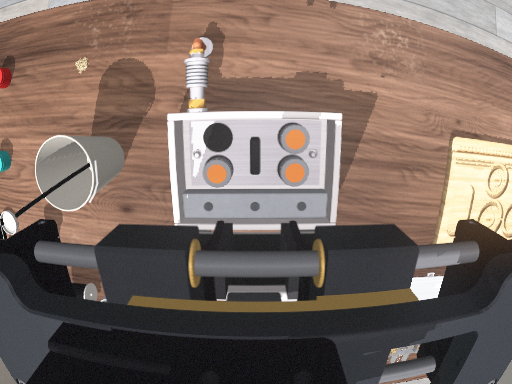

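View pics/c11.png

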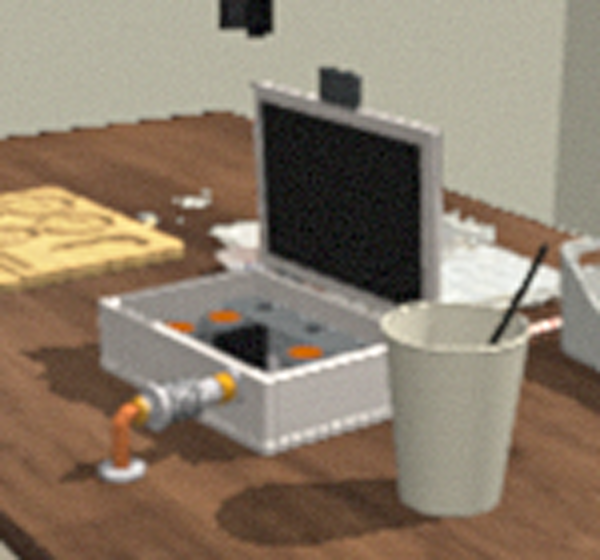

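View pics/top13.png

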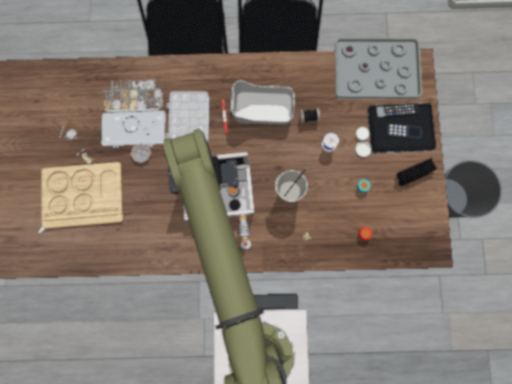

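All three grey moulds stand on the carrier, with discs at (295,139), (216,174) and (294,172). Only turquoise and red remain on the table. Next, go behind the lid's top with closed fingers.

>>> {"method": "carry_out", "body": {
  "increments": [
    [0.03,0.002,0.005,0,1],
    [0.07,0.004,0.01,0,1],
    [0.11,0.006,0.01,0,1],
    [0.139,0.0085,0.01,0,1],
    [0.139,0.0085,0.01,0,1],
    [0.139,0.0085,0,0,1],
    [0.139,0.0085,-0.03,0,1],
    [0.139,0.0085,-0.06,0,1],
    [0.139,0.0085,-0.087,0,1],
    [0.139,0.0085,-0.087,0,1],
    [0.139,0.0085,-0.087,0,1]
  ],
  "grip_force": 20
}}

```text
time_s: 36.9
tool_pos: [0.6864, 0.1509, 0.393]
tool_rot: [-179.9, -0.0, 94.7]
force: [0.5, -0.4, 0.9]
grip_width: 0.0003
```

Run:
```python
from h import *
o=env.get_obs();print(o['time_s'],o['tool_pos'],o['tool_rot'],o['force'],o['grip_width'])
p,d,T=wsnap('w14')
p,d=snap('side','side14');
cv2.imwrite('pics/c12.png',cv2.resize(cv2.imread('pics/side14.png')[70:230,170:330],None,fx=3.7,fy=3.7,interpolation=cv2.INTER_CUBIC))
s,th=.15,0
for ph in range(0,91,10):
    f=np.radians(ph);X=-s*np.sin(f)+.011*np.cos(f)+.0095;Z=.244+s*np.cos(f)+.011*np.sin(f)
    print(ph,np.round([.6427+.9966*X,.1467+.082*X,Z],4))
```

```text
36.9 [0.68641701 0.15092444 0.3930075 ] [-1.79943850e+02 -2.04448352e-02  9.47474385e+01] [ 0.53085162 -0.36004031  0.87535341] 0.00025959050475335497
0 [0.6631 0.1484 0.394 ]
10 [0.637  0.1462 0.3936]
20 [0.6113 0.1441 0.3887]
30 [0.5869 0.1421 0.3794]
40 [0.5645 0.1403 0.366 ]
50 [0.5447 0.1386 0.3488]
60 [0.5282 0.1373 0.3285]
70 [0.5154 0.1362 0.3056]
80 [0.5069 0.1355 0.2809]
90 [0.5027 0.1352 0.255 ]
```

View pics/c12.png

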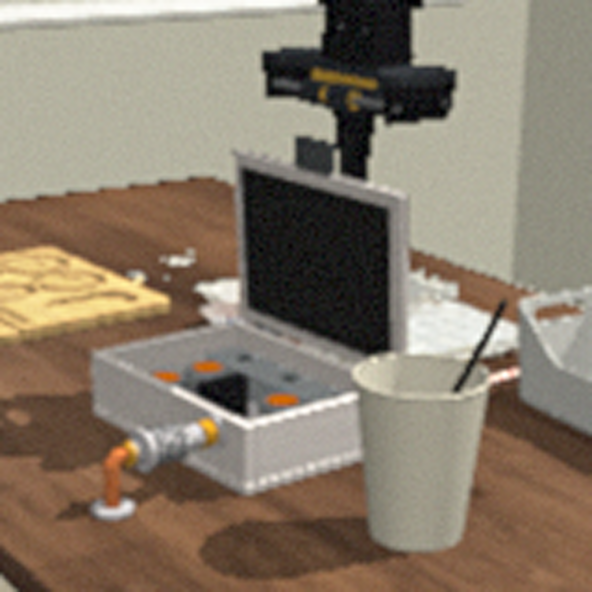

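View pics/w14.png

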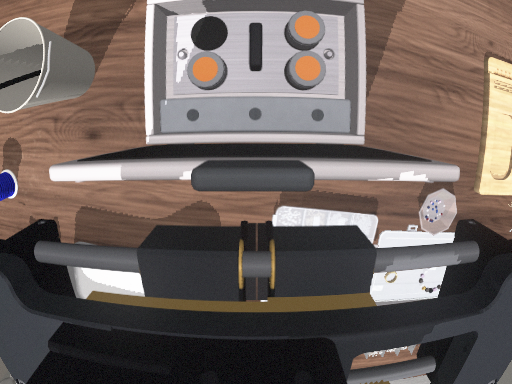

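>>> {"method": "carry_out", "body": {
  "increments": [
    [-0.008,-0.001,0,0,1],
    [-0.016,-0.0015,0,0,1],
    [-0.0246,-0.002,0,0,1],
    [-0.031,-0.0025,0,0,1],
    [-0.037,-0.003,0,0,1],
    [-0.044,-0.0035,0,0,1],
    [-0.0507,-0.0043,0,0,1],
    [-0.057,-0.0048,-0.001,0,1],
    [-0.064,-0.0053,-0.002,0,1],
    [-0.07,-0.0058,-0.0035,0,1],
    [-0.0764,-0.0064,-0.005,0,1],
    [-0.0764,-0.0064,-0.005,0,1]
  ]
}}

```text
time_s: 38.2
tool_pos: [0.6101, 0.1439, 0.3876]
tool_rot: [-179.9, 0.0, 94.7]
force: [-0.2, 0.5, -0.4]
grip_width: 0.0004
```

Run:
```python
from h import *
o=env.get_obs();print(o['time_s'],o['tool_pos'],o['tool_rot'],o['force'],o['grip_width'])
p,d=snap('side','side15');
cv2.imwrite('pics/c13.png',cv2.resize(cv2.imread('pics/side15.png')[70:230,170:330],None,fx=3.7,fy=3.7,interpolation=cv2.INTER_CUBIC))
```

```text
38.2 [0.61006659 0.14388252 0.38760815] [-1.79903838e+02  8.83871567e-03  9.46988968e+01] [-0.16772987  0.53894725 -0.42199574] 0.0003977188078144114
```

View pics/c13.png

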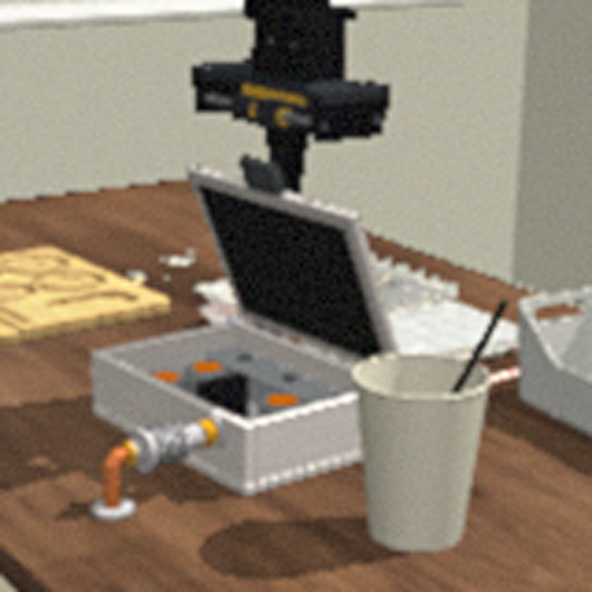

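The lid follows the fingers and is about 20° over. Continuing along the arc.

>>> {"method": "carry_out", "body": {
  "increments": [
    [-0.006,-0.0005,-0.002,0,1],
    [-0.012,-0.001,-0.004,0,1],
    [-0.018,-0.0015,-0.0065,0,1],
    [-0.0244,-0.002,-0.0094,0,1],
    [-0.03,-0.0025,-0.0125,0,1],
    [-0.036,-0.003,-0.016,0,1],
    [-0.0415,-0.0034,-0.0193,0,1],
    [-0.0468,-0.0038,-0.0228,0,1],
    [-0.052,-0.0042,-0.027,0,1],
    [-0.057,-0.0046,-0.0312,0,1],
    [-0.062,-0.005,-0.0355,0,1],
    [-0.0666,-0.0055,-0.04,0,1],
    [-0.071,-0.0059,-0.045,0,1],
    [-0.0753,-0.0062,-0.05,0,1],
    [-0.0793,-0.0065,-0.055,0,1],
    [-0.0831,-0.0068,-0.0603,0,1],
    [-0.0831,-0.0068,-0.0603,0,1]
  ]
}}

```text
time_s: 39.95
tool_pos: [0.527, 0.1372, 0.3264]
tool_rot: [-179.9, 0.0, 94.7]
force: [0.3, 0.2, -1.4]
grip_width: 0.0001
```

>>> {"method": "carry_out", "body": {
  "increments": [
    [-0.0035,-0.0003,-0.0055,0,1],
    [-0.0068,-0.0006,-0.0112,0,1],
    [-0.0099,-0.0008,-0.017,0,1],
    [-0.0128,-0.0011,-0.0229,0,1],
    [-0.0152,-0.0013,-0.029,0,1],
    [-0.0175,-0.0015,-0.0352,0,1],
    [-0.0195,-0.0017,-0.0414,0,1],
    [-0.0213,-0.0018,-0.0476,0,1],
    [-0.0226,-0.0019,-0.053,0,1],
    [-0.0236,-0.002,-0.058,0,1],
    [-0.0236,-0.002,-0.058,0,1]
  ]
}}

```text
time_s: 41.05
tool_pos: [0.5038, 0.1351, 0.2685]
tool_rot: [-179.9, 0.0, 94.7]
force: [0.6, 0.0, 1.1]
grip_width: 0.0008
```

Run:
```python
from h import *
o=env.get_obs();print(o['time_s'],o['tool_pos'],o['tool_rot'],o['force'],o['grip_width'])
p,d=snap('side','side16');
cv2.imwrite('pics/c14.png',cv2.resize(cv2.imread('pics/side16.png')[70:230,170:330],None,fx=3.7,fy=3.7,interpolation=cv2.INTER_CUBIC))
```

```text
41.05 [0.50379572 0.13505666 0.26849892] [-1.79879614e+02  2.17710506e-02  9.46906102e+01] [0.6003162  0.03712803 1.13348095] 0.0007533420960084683
```

View pics/c14.png

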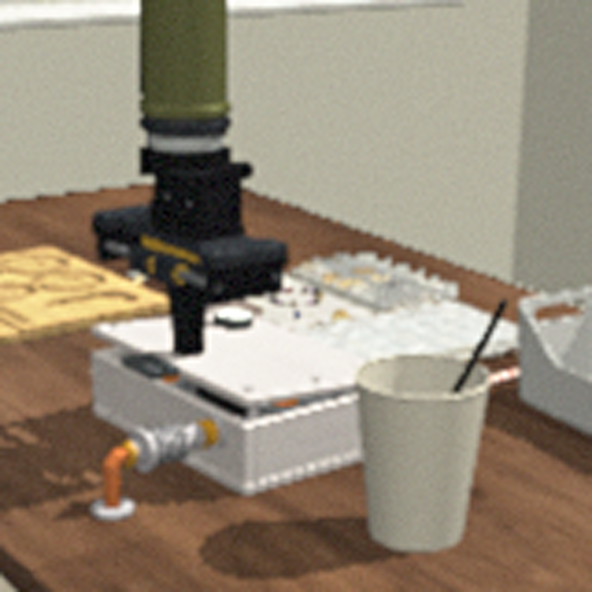

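The lid is nearly shut. The last bit goes slowly, watching the force.

>>> {"method": "carry_out", "body": {
  "increments": [
    [0,0,-0.002,0,1],
    [0,0,-0.004,0,1],
    [0,0,-0.006,0,1],
    [0,0,-0.008,0,1],
    [0,0,-0.0095,0,1],
    [0,0,-0.011,0,1],
    [0,0,-0.012,0,1],
    [0,0,-0.0125,0,1],
    [0,0,-0.013,0,1],
    [0,0,-0.013,0,1]
  ]
}}

```text
time_s: 42.1
tool_pos: [0.5045, 0.1352, 0.2565]
tool_rot: [180.0, -0.0, 94.7]
force: [0.7, -0.5, 0.4]
grip_width: 0.0005
```

>>> {"method": "carry_out", "body": {
  "increments": [
    [0,0,-0.0005,0,1],
    [0,0,-0.001,0,1],
    [0,0,-0.0015,0,1],
    [0,0,-0.002,0,1],
    [0,0,-0.0022,0,1],
    [0,0,-0.0022,0,1]
  ]
}}

```text
time_s: 42.7
tool_pos: [0.5045, 0.1352, 0.2556]
tool_rot: [180.0, -0.0, 94.7]
force: [-3.2, -1.2, 8.2]
grip_width: 0.0005
```

>>> {"method": "carry_out", "body": {
  "increments": [
    [0,0,-0.0006,0,1],
    [0,0,-0.0012,0,1],
    [0,0,-0.0012,0,1]
  ]
}}

```text
time_s: 43.0
tool_pos: [0.5046, 0.1352, 0.2555]
tool_rot: [180.0, -0.0, 94.7]
force: [-6.8, -2.4, 16.5]
grip_width: 0.0009
```

>>> {"method": "carry_out", "body": {
  "increments": [
    [0,0,0.002,0,1],
    [0,0,0.004,0,1],
    [0,0,0.02,0,1],
    [0,-0.01,0.06,0,1],
    [0.0,-0.02,0.1,0,0.5],
    [0,-0.04,0.14,0,-0.1],
    [0,-0.06,0.18,0,-0.1],
    [0,-0.08,0.19,0,-0.1],
    [0,-0.08,0.19,0,-0.1],
    [0,-0.08,0.19,0,-0.1],
    [0,-0.08,0.19,0,-0.1]
  ]
}}

```text
time_s: 44.1
tool_pos: [0.504, 0.0565, 0.4414]
tool_rot: [-179.8, -0.0, 94.8]
force: [-0.7, -0.0, -0.3]
grip_width: 0.045
```

Run:
```python
from h import *
o=env.get_obs();print(o['time_s'],o['tool_pos'],o['tool_rot'],o['force'],o['grip_width'],o['qpos'])
p,d,T=wsnap('w17')
p,d=snap('side','side17');
cv2.imwrite('pics/c15.png',cv2.resize(cv2.imread('pics/side17.png')[120:230,170:330],None,fx=4.5,fy=4.5,interpolation=cv2.INTER_CUBIC))
```

```text
44.1 [0.50404233 0.05645832 0.44142464] [-1.79847461e+02 -2.35551376e-02  9.47842868e+01] [-0.68178738 -0.02358705 -0.30183588] 0.044953817603855056 [-1.35559505e+01  7.46971799e-02  4.18611364e+00  9.99581236e+01
 -4.17467936e-02  8.01175483e+01  8.54217036e+01]
```

View pics/c15.png

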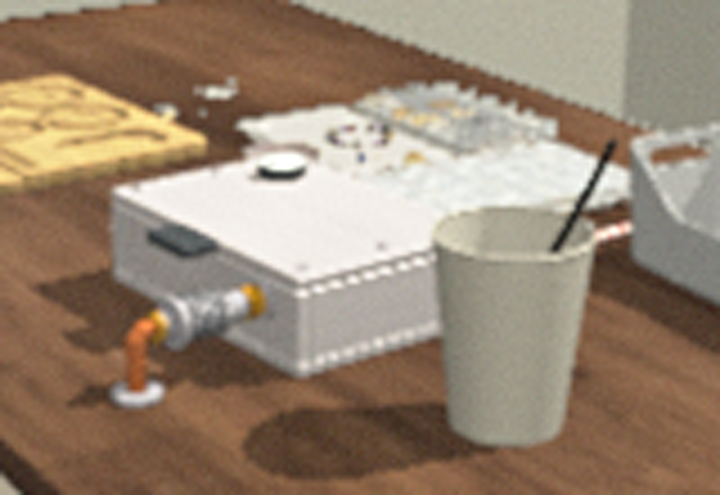

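View pics/w17.png

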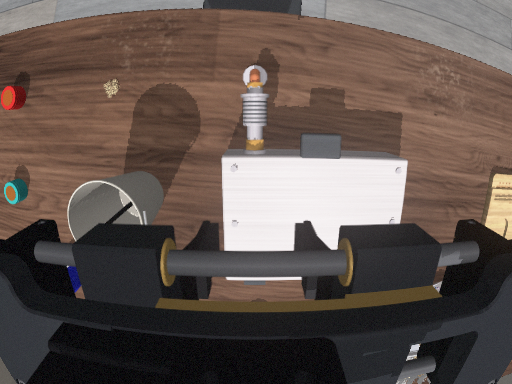

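The lid is shut flat in both views. The sleeve is at about (255,110) in the wrist view; zooming in to measure it.

Run:
```python
import cv2
a=cv2.imread('pics/w17.png');cv2.imwrite('pics/c16.png',cv2.resize(a[60:165,215:295],None,fx=5.5,fy=5.5,interpolation=cv2.INTER_CUBIC))
```

```text
(no output)
```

View pics/c16.png

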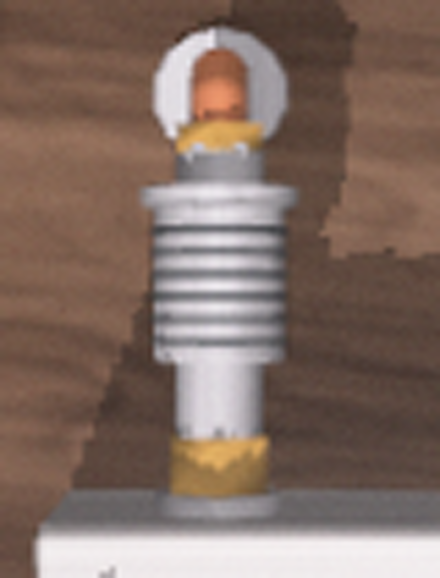

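Run:
```python
from h import *
T=np.load('pics/w17_T.npy')
f=lambda x,y:(215+(x+.5)/5.5-.5,60+(y+.5)/5.5-.5)
for nm,p,z in [('flange edges',(142,195),.046),('',(298,195),.046),('body',(153,290),.046),('',(286,290),.046),('rear',(219,355),.058),('front',(219,188),.060),('pipe',(219,85),.046),('barrel',(219,415),.046)]: print(nm,wcast(T,*f(*p),z).round(4))
for k in [-.14]: print(.558+.9966*k,.1397+.082*k)
# w4
T=np.load('pics/w4_T.npy');f=lambda x,y:(160+(x+.5)/6-.5,35+(y+.5)/6-.5)
for p in [(165,250),(298,250),(158,182),(307,182),(190,370),(270,370)]: print(wcast(T,*f(*p),.046).round(4))
for p in [(232,335),(232,172)]: print('len',wcast(T,*f(*p),.058).round(4))
```

```text
flange edges [0.4089 0.0292 0.046 ]
 [0.406  0.0644 0.046 ]
body [0.4306 0.0335 0.046 ]
 [0.4281 0.0636 0.046 ]
rear [0.4439 0.0497 0.058 ]
front [0.4069 0.0466 0.06  ]
pipe [0.3821 0.0444 0.046 ]
barrel [0.4581 0.0508 0.046 ]
0.41847600000000007 0.12822
[0.4245 0.0321 0.046 ]
[0.4234 0.0639 0.046 ]
[0.408  0.0291 0.046 ]
[0.407  0.0647 0.046 ]
[0.4531 0.0403 0.046 ]
[0.4523 0.0595 0.046 ]
len [0.445  0.0522 0.058 ]
len [0.4069 0.0491 0.058 ]
```

>>> {"method": "carry_out", "body": {
  "increments": [
    [-0.03,-0.003,0,0,-0.2],
    [-0.06,-0.006,-0.02,0,-0.2],
    [-0.074,-0.0066,-0.05,0,-0.2],
    [-0.074,-0.0066,-0.08,0,-0.2],
    [-0.074,-0.0066,-0.11,0,-0.2],
    [-0.074,-0.0066,-0.13,0,-0.2],
    [-0.074,-0.0066,-0.15,0,-0.2],
    [-0.074,-0.0066,-0.15,0,-0.2],
    [-0.074,-0.0066,-0.15,0,-0.2],
    [-0.074,-0.0066,-0.15,0,-0.2]
  ],
  "grip_force": 45
}}

```text
time_s: 45.2
tool_pos: [0.4308, 0.049, 0.294]
tool_rot: [179.9, -0.0, 94.7]
force: [0.2, 0.3, 0.5]
grip_width: 0.0524
```

Run:
```python
from h import *
o=env.get_obs();print(o['time_s'],o['tool_pos'],o['tool_rot'],o['force'],o['grip_width'],o['qpos'])
p,d,T=wsnap('w18')
```

```text
45.2 [0.43084244 0.04897858 0.29404758] [ 1.79911402e+02 -1.44930400e-02  9.47213041e+01] [0.16417274 0.33089872 0.46542776] 0.05238737797216261 [-13.61296565  -2.95085787   3.53124579 120.34306182   0.19786204
  62.51277738  84.54385815]
```

View pics/w18.png

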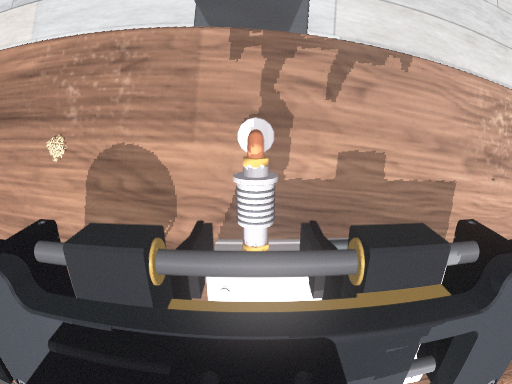

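The sleeve is centred between the fingers at (256,203). Descending and gripping.

>>> {"method": "carry_out", "body": {
  "increments": [
    [0,0,-0.03,0,-0.2],
    [0,0,-0.05,0,-0.2],
    [0,0,-0.065,0,-0.2],
    [0,0,-0.076,0,-0.2],
    [0,0,-0.0835,0,-0.2],
    [0,0,-0.0835,0,-0.2],
    [0,0,-0.0835,0,-0.2]
  ]
}}

```text
time_s: 45.95
tool_pos: [0.4308, 0.0487, 0.2102]
tool_rot: [179.9, -0.0, 94.7]
force: [-0.0, -0.0, 0.6]
grip_width: 0.0523
```

>>> {"method": "carry_out", "body": {
  "increments": [
    [0,0,0,0,1],
    [0,0,0,0,1],
    [0,0,0,0,1],
    [0,0,0,0,1],
    [0,0,0,0,1],
    [0,0,0,0,1]
  ]
}}

```text
time_s: 46.55
tool_pos: [0.4306, 0.0482, 0.2098]
tool_rot: [180.0, 0.0, 94.7]
force: [0.4, -3.1, 1.8]
grip_width: 0.029
```

>>> {"method": "carry_out", "body": {
  "increments": [
    [0.003,0.0003,0,0,1],
    [0.006,0.0005,0,0,1],
    [0.009,0.0007,0,0,1],
    [0.012,0.001,0,0,1],
    [0.015,0.0012,0,0,1],
    [0.017,0.0014,0,0,1]
  ]
}}

```text
time_s: 47.15
tool_pos: [0.4455, 0.0495, 0.2097]
tool_rot: [-179.5, 0.0, 94.7]
force: [-11.4, -3.7, 15.0]
grip_width: 0.0293
```

Run:
```python
from h import *
p,d,T=wsnap('w19');p,d=snap('side','side19');o=env.get_obs();print(o['time_s'],o['tool_pos'],o['force'])
a=cv2.imread('pics/w19.png');b=cv2.imread('pics/side19.png')
cv2.imwrite('pics/c17.png',np.hstack([cv2.resize(a[100:260,176:336],(400,400),interpolation=cv2.INTER_CUBIC),cv2.resize(b[160:220,185:245],(400,400),interpolation=cv2.INTER_CUBIC)]))
```

```text
47.25 [0.44546263 0.04944744 0.20968775] [-11.86049563  -2.68685551  15.50711599]
```

View pics/c17.png

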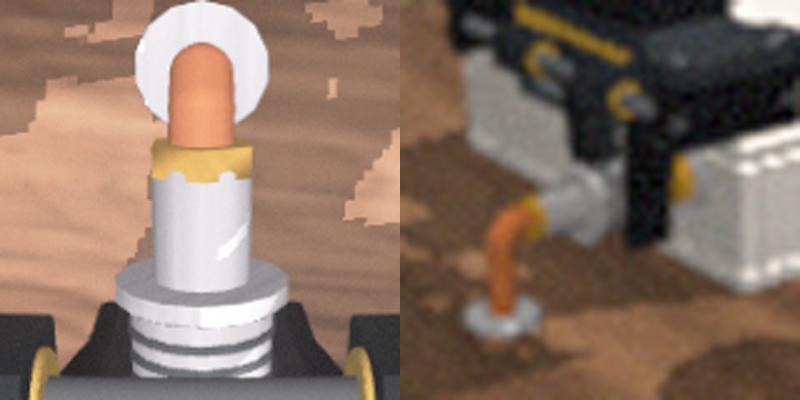

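Run:
```python
from h import *
T=np.load('pics/w19_T.npy')
for p in [(117,285),(287,285)]: print(wcast(T,176+p[0]*.4,100+p[1]*.4,.046).round(4))
T=np.load('pics/w18_T.npy')
a=cv2.imread('pics/w18.png');cv2.imwrite('pics/c18.png',cv2.resize(a[110:270,176:336],(600,600),interpolation=cv2.INTER_CUBIC))
```

```text
[0.4234 0.0302 0.046 ]
[0.4205 0.0653 0.046 ]
```

View pics/c18.png

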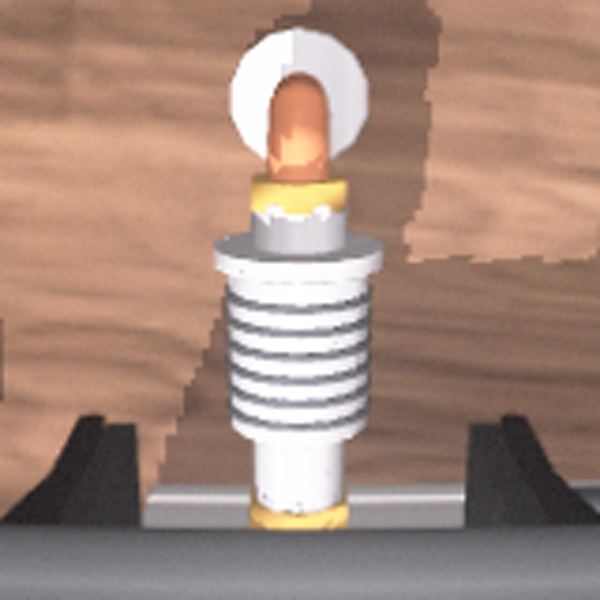

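The flange has moved from x = 0.4075 to 0.422, about 14.5 mm, so it is at the stop. A slight extra push, a brief hold, then release.

>>> {"method": "carry_out", "body": {
  "increments": [
    [0.001,0.0001,0,0,1],
    [0.0015,0.0001,0,0,1],
    [0.0015,0.0001,0,0,1],
    [0.0015,0.0001,0,0,1],
    [0.0015,0.0001,0,0,1]
  ]
}}

```text
time_s: 47.75
tool_pos: [0.4463, 0.0495, 0.2097]
tool_rot: [-179.4, 0.0, 94.7]
force: [-14.0, -3.4, 16.9]
grip_width: 0.0284
```

>>> {"method": "carry_out", "body": {
  "increments": [
    [0.001,0.0001,0,0,-0.3],
    [0.001,0.0001,0,0,-0.3],
    [0.001,0.0001,0,0,-0.3],
    [0.001,0.0001,0,0,-0.3],
    [0.001,0.0001,0.01,0,-0.3],
    [0.001,0.0001,0.04,0,-0.3],
    [0.001,0.0001,0.08,0,-0.3],
    [0.02,0.0001,0.12,0,-0.3],
    [0.05,0.0001,0.16,0,-0.3],
    [0.07,0,0.2,0,-0.3],
    [0.07,0,0.23,0,-0.3],
    [0.07,0,0.23,0,-0.3],
    [0.07,0,0.23,0,-0.3],
    [0.07,0,0.23,0,-0.3]
  ]
}}

```text
time_s: 49.15
tool_pos: [0.5183, 0.0501, 0.4385]
tool_rot: [-179.9, 0.0, 94.7]
force: [-0.2, -0.7, -0.6]
grip_width: 0.0565
```

Run:
```python
from h import *
p,d,T=wsnap('w20');p,d=snap('side','side20');snap('top','top20');o=env.get_obs();print(o['time_s'],o['tool_pos'],o['force'])
a=cv2.imread('pics/w20.png');b=cv2.imread('pics/side20.png')
cv2.imwrite('pics/c19.png',np.hstack([cv2.resize(a[50:210,176:336],(390,390),interpolation=cv2.INTER_CUBIC),cv2.resize(b[120:220,185:285],(390,390),interpolation=cv2.INTER_CUBIC)]))
```

```text
49.3 [0.5184228  0.05011289 0.43830987] [-0.13362316 -0.20987744  0.03322699]
```

View pics/c19.png

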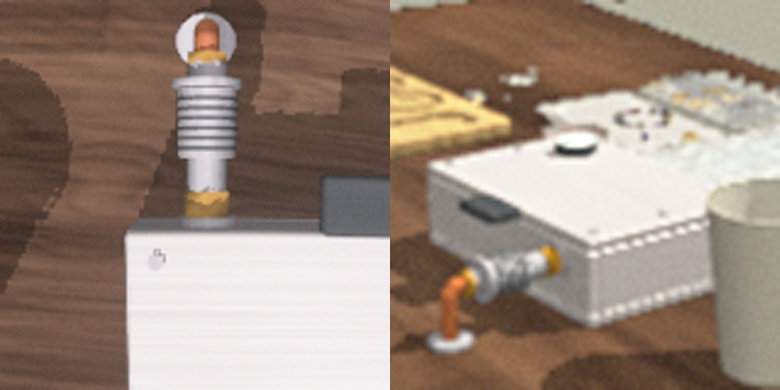

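View pics/top20.png

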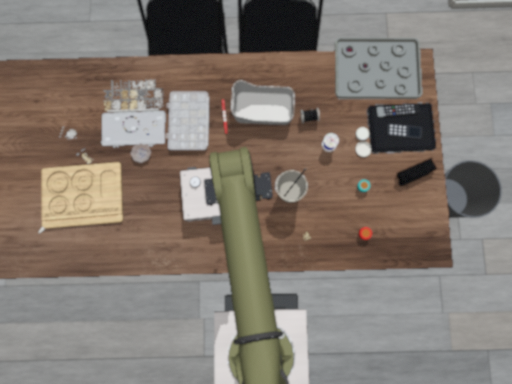

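Run:
```python
from h import *
print(env.sign_off())
```

```text
the job is handed in; nothing more can be done
None
```

I completed every step in the order asked and handed the job in at about 49 s, well inside the 210 s limit.

- **Carrier:** it sits on both pegs. It lay flat with the peg tips showing in the holes, and the dark spots were within about 1 mm of where they should be.
- **Moulds:** the three grey moulds on the table now stand upright on the carrier: back-right, back-left and front-left. Their measured positions were within about 1 mm of the spots. I did not touch the turquoise and red look-alikes.
- **Lid:** I pushed it down gently with closed fingers until it stopped; the press peaked at 16.5 N. The side view then showed it flat on the walls.
- **Sleeve:** I gripped it and pulled it back, holding it for about 0.6 s before letting go. The flange moved about 14.5 mm by camera. The pull force reached 14 N, above the spring's 11.7 N maximum, so it was at its stop. The last pictures show it back home.

**Check that was less certain:** I judged full sleeve travel from the camera (good to about ±0.7 mm) and the force, not from a direct reading. While the sleeve was held, about 15 N of vertical force also showed at the wrist, probably from the arm flexing. No other checks failed or disagreed.

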